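# Change over the roller mixer

## Robot

A 6-joint arm with a two-finger parallel gripper is mounted at the origin on the work surface. World frame = base frame: x ahead of the robot, y to its left, z up, the work surface at z = 0. Lengths are in m, angles in rad, forces in N, time in s.
With the tool pointing down it reaches from about 0.25 to 0.775 m from the base axis. Payload 4 kg.
Tool frame: the origin (TCP) lies on the centre line of the jaws, within the pads' length; the fingertips stand robot.tips_ahead ahead of it and the grasp point (between the pads) lies 8 mm behind it (robot.tips_ahead is the distance from the TCP to the fingertips, in m); z points along the fingers, y is the line along which they close (so a half turn about z gives the same grasp; the last joint's range is limited). The gripper opens to 94 mm and grips with 3 to 60 N. Pads are 16 mm wide; open, the fingers measure 119 mm over their backs; the gripper's body (75 mm by 177 mm) begins 78 mm behind the grasp point.
Start: joints at [1.215, 0.087, 1.371, -0, 1.684, -0.103], TCP at [0.138, 0.533, 0.217] pointing down, gripper open.
Joint ranges: [-3.1, 3.1], [-0.76, 2.03], [0.27, 2.55], [-1.08, 4.22], [0.17, 2.65], [-2.57, 2.57]. Speed limits (rad/s): [2.79, 2.79, 3.14, 3.14, 3.14, 3.14].

## Interface

Orientations are given as [roll, pitch, yaw] about the fixed x, y, z axes, in that order (R = Rz(yaw) Ry(pitch) Rx(roll)).
In Python, from bench import robot, snapshot, close_job, spotter gives the robot as it stands. The module is installed in compiled form; this text tells all that it offers.
- The arm moves only by the tool servo_tool, never from a script. Its argument "commands" is one flat list of numbers, 7 for each row, row after row: the shift along the tool's x, y, z in m, then the turn, a rotation vector about the tool's x, y, z in degrees, then the finger opening in m, from 0 to 0.094. In form: [x, y, z, ax, ay, az, grip, x, y, z, ax, ay, az, grip, ...]. A call has 1 to 10 rows; each row is the pose to reach, as a shift and turn from the pose commanded when the call began, along the tool's axes at that moment; what a row does not reach only later rows make up. A row lasts 1/8 s, in which the tool goes at most 62.5 mm and 10.7 degrees, less where a joint would pass 70% of its speed; a pose out of reach is approached as far as the arm can. A call with a gripper value outside its range is refused whole. The fingers move at their own pace and stop on an object; the grip force is fixed at half the most. Time passes only in rows, so rows that repeat a pose let the fingers close. It gives the time, the measured TCP pose, the force, the opening and the grip force at its end, in the units of the state.
- robot.get_obs(): the state, without advancing time (a new reading comes with each control period).
- snapshot(name): name is "scene" or "top" or "wrist"; returns a dict with "img" (420x560x3 uint8, blue, green, red), "camera_matrix" (3x3 intrinsics, pixels), "extrinsics" (4x4, takes a point from camera to world coordinates); the wrist camera has in their place "hand_eye" (4x4, takes a point from camera to tool coordinates, whose origin is the TCP and whose axes are the flange's). Camera axes: x right, y down, z forward; pixel columns grow to the right and rows downward; lengths in m; the calibration is good to about 2 mm. A picture is of the moment at which its call begins: read the wrist's pose just before it. There is no depth.
- close_job(): hands the job in; it is judged then, once.
Trained networks look in a picture, given as the dict that the camera call returned (one of the last four; its "shot" number tells which), for a name from the list of things; names that differ only in an ending like _2 or _b are one class to them, and where a whole thing is asked for, a point or a joint stands for the part that bears it (a point fixed in the world has none). Each returns a list of dicts, best first, with "conf" (0 to 1); they miss things now and then, are a little off and sometimes report something else, mostly with a low value. They report only what shows in the picture. A call takes as long as a camera call. They do not tell look-alikes from the thing itself.
- spotter.trace(name, picture): "region" (420x560 bool, what is visible of it) and "box" ([left, top, width, height] in pixels, round what is visible of it).
The state is a dict: "time": time; "joint_positions": joint angles; "qvel": joint speeds; "joint_torque": joint torques, N m; "tool_pos": TCP position; "ee_rot": TCP orientation; "wrist_force": force on the tool from outside, world axes, zero at the start; "wrist_torque": the same for the moment, N m; "width": finger opening in m; "finger_force": force on a finger pad.
Only numpy, scipy, OpenCV 4.12 (cv2) and the standard library are available. Lean on these libraries where they do the work, as an engineer would, in place of code of your own. Each camera call takes 0.05 s, during which the arm holds its last target. There are 200 camera calls.

## Task

Change over the roller mixer: take every rinsed open tube off the roller and hang it upside down on a free drying peg, with its rim fully down on the rack, and lay every capped amber bottle from the mat on its side along a lane of the roller, resting on all four wheels, either way round, one to a lane. Only when everything is in place, throw the red switch fully over to on, away from the robot. Leave the other things on the bench where they stand.

Things in the scene. Friction and masses are not known exactly. Their poses are not given: they have to be found in the camera images.
- tube0: rinsed open tube: frosted white plastic, 40 mm outside diameter, 105 mm long, wall 3 mm (bore 34 mm, 100 mm deep), closed flat at one end (teal band near it); 50 g. Origin on its axis at mid-length; x axis points from the closed end to the mouth. Starts lying in a roller lane, mouth away from the robot. Two or all of the three are present, a missing one is None.
- bottle0: capped full bottle: closed amber cylinder, white label, teal cap, 40 mm diameter throughout, 98 mm tall (last 20 mm cap), 90 to 200 g; the last 5.5 mm are an eight-sided flange, 43 mm over corners, that hinders rolling. Origin on its axis at mid-length; z axis points to the cap. Starts standing on the green mat. Two or all of the three are present, a missing one is None.
- lane0 (a point): where the mid-axis point of a 40 mm tube or bottle rests in this lane; x axis along the lane, z up. The lane is two pairs of 24 mm rubber wheels, 14 mm thick, centred 36 mm before and behind this point, axles parallel to the lane, 40 mm apart and 25 mm lower; between the pairs a free gap 58 mm long, deck 42 mm below this point. Lanes are 95 mm apart.
- peg0 (a point): foot of a drying peg, on the rack's plate, where the centre of the rim of a hung tube comes to rest; z axis up the peg. The peg is blue, 20 mm in diameter, 70 mm tall above this point, its last 10 mm tapering to 8 mm. Pegs stand 85 mm apart.
- tube1: rinsed open tube: frosted white plastic, 40 mm outside diameter, 105 mm long, wall 3 mm (bore 34 mm, 100 mm deep), closed flat at one end (teal band near it); 50 g. Origin on its axis at mid-length; x axis points from the closed end to the mouth. Starts lying in a roller lane, mouth away from the robot. Two or all of the three are present, a missing one is None.
- bottle1: capped full bottle: closed amber cylinder, white label, teal cap, 40 mm diameter throughout, 98 mm tall (last 20 mm cap), 90 to 200 g; the last 5.5 mm are an eight-sided flange, 43 mm over corners, that hinders rolling. Origin on its axis at mid-length; z axis points to the cap. Starts standing on the green mat. Two or all of the three are present, a missing one is None.
- lane1 (a point): where the mid-axis point of a 40 mm tube or bottle rests in this lane; x axis along the lane, z up. The lane is two pairs of 24 mm rubber wheels, 14 mm thick, centred 36 mm before and behind this point, axles parallel to the lane, 40 mm apart and 25 mm lower; between the pairs a free gap 58 mm long, deck 42 mm below this point. Lanes are 95 mm apart.
- peg1 (a point): foot of a drying peg, on the rack's plate, where the centre of the rim of a hung tube comes to rest; z axis up the peg. The peg is blue, 20 mm in diameter, 70 mm tall above this point, its last 10 mm tapering to 8 mm. Pegs stand 85 mm apart.
- tube2: rinsed open tube: frosted white plastic, 40 mm outside diameter, 105 mm long, wall 3 mm (bore 34 mm, 100 mm deep), closed flat at one end (teal band near it); 50 g. Origin on its axis at mid-length; x axis points from the closed end to the mouth. Starts lying in a roller lane, mouth away from the robot. Two or all of the three are present, a missing one is None.
- bottle2: capped full bottle: closed amber cylinder, white label, teal cap, 40 mm diameter throughout, 98 mm tall (last 20 mm cap), 90 to 200 g; the last 5.5 mm are an eight-sided flange, 43 mm over corners, that hinders rolling. Origin on its axis at mid-length; z axis points to the cap. Starts standing on the green mat. Two or all of the three are present, a missing one is None.
- lane2 (a point): where the mid-axis point of a 40 mm tube or bottle rests in this lane; x axis along the lane, z up. The lane is two pairs of 24 mm rubber wheels, 14 mm thick, centred 36 mm before and behind this point, axles parallel to the lane, 40 mm apart and 25 mm lower; between the pairs a free gap 58 mm long, deck 42 mm below this point. Lanes are 95 mm apart.
- peg2 (a point): foot of a drying peg, on the rack's plate, where the centre of the rim of a hung tube comes to rest; z axis up the peg. The peg is blue, 20 mm in diameter, 70 mm tall above this point, its last 10 mm tapering to 8 mm. Pegs stand 85 mm apart.
- roller: roller mixer: white deck 160 x 370 x 28 mm with three lanes of black rubber wheels and the switch at its +y end; fixed to the bench. Origin at the centre of its underside; x axis along the lanes.
- rack: drying rack: white plate 80 x 250 x 12 mm with three blue pegs in a row along its y axis; fixed. Origin at the centre of its underside.
- mat: green mat 170 x 290 mm, 4 mm thick, fixed; the bottles wait on it. Origin at the centre of its underside.
- switch (a joint): roller switch, a red toggle lever 60 mm long: 0 = off, leaning towards the robot (roller's -x); 1.0 = on, leaning away (+x). It stays where it is left.
- switch_tip (a point): tip of the toggle lever
- reagent: bystander: amber reagent bottle, 68 mm diameter, 150 mm tall, origin at its foot
- beaker: bystander: open pale-blue cup, 60 mm diameter, 75 mm tall, origin at its foot
- tipbox: bystander: blue pipette-tip box 85 x 120 x 60 mm, origin at its foot
- jar: bystander: grey jar with white lid, 72 mm diameter, 70 mm tall, origin at its foot
- timer: bystander: white bench timer 60 x 70 x 22 mm, origin at its foot
There are look-alikes about, which are no part of the job. What is shaped like the tube2 but yellow is not meant. Leave any purple look-alike of the bottle1 alone.

How it is judged:
By the outcome, as a careful person would: the job done as asked, in the order asked, and still so for the second after the job is handed in, with the robot touching nothing.
Of tube0, tube1, tube2 only 2 to 3 are there at a start; the rules pass over those that are not, and their reading is None.
Of bottle0, bottle1, bottle2 only 2 to 3 are there at a start; the rules pass over those that are not, and their reading is None.
At some moment in a run one of bottle0, bottle1, bottle2 may be knocked a few centimetres aside while the robot is not near it.
Once in a run the grip may slacken for a moment while it holds something.
It also fails if it takes over 210 s, if anything falls off the work surface, if the arm or the gripper's body presses on something with over 40 N, if the wrist force passes 120 N, or if a joint passes its speed limit or range.

## Working session

There is one attempt and no reset: what is moved stays moved. The work goes in short steps, Python scripts to look and compute and a tool call to move; the robot and the scene stay as the last step left them, time stands still between calls to the robot, and variables do not carry over. Pictures are saved under pics/ and viewed, at most 14 in all, crops included, and the job is handed in when it is done.

Besides the shell and the picture viewer there is one more tool, called after "Request:" in YAML: its name, and indented under it one key for each argument. servo_tool: Moves the arm, as the interface text tells. Its arguments: {"type":"object","properties":{"commands":{"type":"array","items":{"type":"number"}}},"required":["commands"]}

```bash
mkdir -p pics; ls; python3 - <<'E'
from bench import robot,snapshot,spotter
import cv2,numpy as np
o=robot.get_obs();print(o, robot.tips_ahead)
for n in("scene","top"):
    s=snapshot(n);cv2.imwrite(f"pics/{n}0.png",s["img"]);np.savez(f"{n}.npz",K=s["camera_matrix"],E=s["extrinsics"],img=s["img"])
    print(n,s["camera_matrix"].tolist(),s["extrinsics"].round(4).tolist())
    for t in("tube0","bottle0","roller","rack","mat","switch"):
        print(t,[(round(d["conf"],2),d["box"]) for d in spotter.trace(t,s)])
E
```

```text
pics
{'time': 0.0, 'joint_positions': array([ 1.21494055e+00,  8.79196961e-02,  1.37223642e+00,  7.67037141e-06,
        1.68358285e+00, -1.03087655e-01]), 'qvel': array([-0.0010886 , -0.00180191, -0.0006835 ,  0.00264543,  0.00019264,
       -0.00050619]), 'joint_torque': array([-2.20210277e-04, -3.40165293e+01, -3.02434981e+01,  7.16375699e-02,
        3.30186705e-02, -1.95247117e-04]), 'tool_pos': array([0.13736075, 0.53203621, 0.21533249]), 'ee_rot': array([-3.13945852e+00, -2.28449891e-04,  2.88882514e+00]), 'wrist_force': array([ 0.13932245, -0.72076274, -0.40027696]), 'wrist_torque': array([ 0.03141243, -0.02801658,  0.01575594]), 'finger_force': 0.0, 'width': 0.09386908516631287} 0.011
scene [[429.3209861138756, 0.0, 273.01344329266794], [0.0, 429.3209861138756, 202.88428243116135], [0.0, 0.0, 1.0]] [[0.5966, 0.6082, -0.5237, 1.1002], [0.8025, -0.4421, 0.4007, -0.4509], [0.0122, -0.6593, -0.7518, 0.9313], [0.0, 0.0, 0.0, 1.0]]
tube0 [(0.93, [162.7, 188.0, 35.0, 35.1]), (0.89, [288.0, 191.8, 35.9, 34.3]), (0.82, [259.8, 208.4, 33.5, 32.9]), (0.63, [226.7, 221.4, 35.1, 41.9]), 
[... 458 characters left out ...]
, 0.0, 281.3181068087218], [0.0, 510.9463082247596, 211.70636459204613], [0.0, 0.0, 1.0]] [[0.0112, -0.9848, 0.1732, 0.2948], [-0.9999, -0.0106, 0.0046, -0.0001], [-0.0027, -0.1732, -0.9849, 1.4873], [0.0, 0.0, 0.0, 1.0]]
tube0 [(0.97, [256.0, 185.1, 14.0, 39.2]), (0.72, [323.8, 185.6, 11.5, 42.1]), (0.66, [329.7, 284.7, 37.1, 25.9]), (0.65, [189.4, 242.1, 18.1, 18.1]), (0.64, [288.5, 185.5, 13.7, 37.3])]
bottle0 [(0.76, [133.9, 303.1, 25.6, 11.8]), (0.67, [187.7, 242.1, 21.1, 17.1]), (0.52, [152.4, 240.4, 25.1, 17.6]), (0.51, [124.7, 240.2, 21.5, 10.0])]
roller [(0.89, [221.0, 170.9, 123.9, 60.7])]
rack [(0.88, [343.6, 226.1, 89.2, 39.9])]
mat [(0.94, [119.4, 214.6, 103.8, 61.1])]
switch []
```

```bash
python3 - <<'E'
import cv2
a=cv2.imread("pics/scene0.png");cv2.imwrite("pics/s1.png",cv2.resize(a[80:350,100:430],(733,600),interpolation=cv2.INTER_CUBIC))
a=cv2.imread("pics/top0.png");cv2.imwrite("pics/t1.png",cv2.resize(a[150:330,110:440],(800,436),interpolation=cv2.INTER_CUBIC))
E
```

```text
(no output)
```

View pics/s1.png

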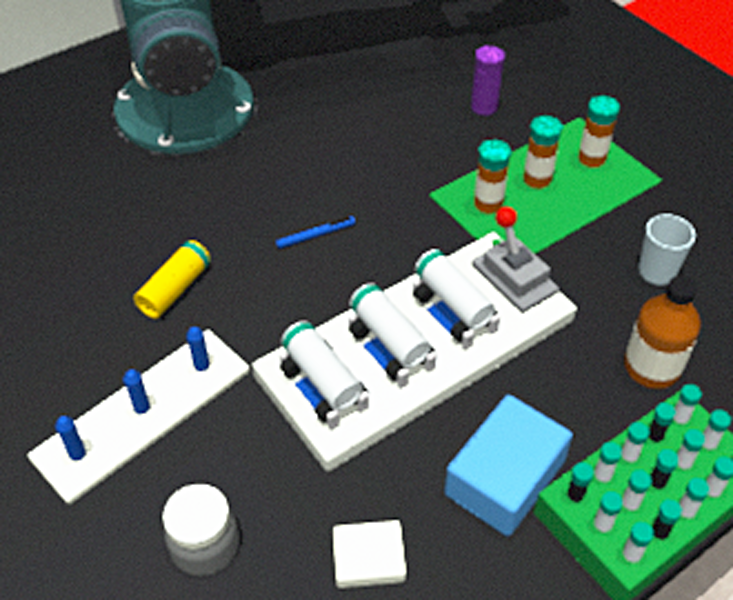

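View pics/t1.png

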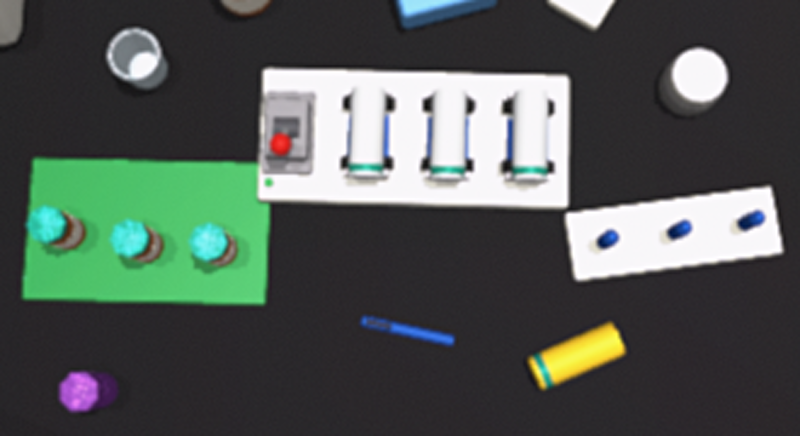

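The top crop shows three white tubes in the lanes (crop px 368,130 / 447,132 / 527,133), three amber bottles with teal caps on the mat (48,228 / 130,240 / 210,243), and three blue pegs (607,238 / 680,230 / 750,220). The yellow tube (577,356) and purple bottle (80,390) are the look-alikes, so I'll leave both alone.

Colour and position identify the rest. Next I'll fit models to both views.

```bash
cat > h.py <<'E'
import cv2,numpy as np
from scipy.optimize import minimize
from scipy.spatial.transform import Rotation as Rn
def proj(K,E,P):
    c=(np.asarray(P)-E[:3,3])@E[:3,:3]; return c[:,:2]/c[:,2:]*[K[0,0],K[1,1]]+K[:2,2]
def hull(K,E,P,s=4,shape=(420,560)):
    m=np.zeros((shape[0]*s,shape[1]*s),np.uint8)
    p=(proj(K,E,P)+.5)*s
    cv2.fillConvexPoly(m,cv2.convexHull(np.round(p).astype(np.int32)),1); return m>0
def cyl(c,ax,r,L,n=24):
    ax=np.asarray(ax,float);u=np.cross(ax,[.3,.5,.8]);u/=np.linalg.norm(u);v=np.cross(ax,u)
    t=np.linspace(0,2*np.pi,n,endpoint=False)
    ring=r*(np.cos(t)[:,None]*u+np.sin(t)[:,None]*v)
    return np.vstack([np.array(c)+ring+ax*L/2,np.array(c)+ring-ax*L/2])
def box(x,y,yaw,a,b,h):
    c,s=np.cos(yaw),np.sin(yaw)
    return np.array([[x+c*i*a/2-s*j*b/2,y+s*i*a/2+c*j*b/2,z] for i in(-1,1) for j in(-1,1) for z in(0,h)])
def fit(model,p0,views,step):
    # views: list of (K,E,mask420x560)
    big=[(K,E,cv2.resize(m.astype(np.uint8),None,fx=4,fy=4,interpolation=cv2.INTER_NEAREST)>0) for K,E,m in views]
    def cost(p):
        t=0
        for K,E,m in big:
            h=hull(K,E,model(p)); t+=1-(h&m).sum()/max(1,(h|m).sum())
        return t
    sim=np.vstack([p0]+[np.array(p0)+np.eye(len(p0))[i]*step[i] for i in range(len(p0))])
    r=minimize(cost,p0,method="Nelder-Mead",options=dict(initial_simplex=sim,xatol=1e-4,fatol=1e-4,maxiter=200))
    return r.x.round(4),round(r.fun/len(views),3)
def back(K,E,uv,z):
    d=E[:3,:3]@np.array([(uv[0]-K[0,2])/K[0,0],(uv[1]-K[1,2])/K[1,1],1]); return E[:3,3]+d*(z-E[2,3])/d[2]
def delta(o,pos,R):
    """tool-frame shift (m) and rotvec(deg) from measured pose to target"""
    R0=Rn.from_euler("xyz",o["ee_rot"])
    return (R0.inv().apply(np.array(pos)-o["tool_pos"])).round(4),np.degrees((R0.inv()*R).as_rotvec()).round(1)
def toolR(h,el,flip):
    """tool z points horizontally along yaw h, el rad below the horizon; y horizontal"""
    z=np.array([np.cos(h)*np.cos(el),np.sin(h)*np.cos(el),-np.sin(el)])
    y=np.array([-np.sin(h),np.cos(h),0])*(-1 if flip else 1)
    return Rn.from_matrix(np.column_stack([np.cross(y,z),y,z]))
E
cat > m.py <<'E'
from h import *
from bench import snapshot,spotter
S={n:snapshot(n) for n in("scene","top")}
KE={n:(s["camera_matrix"],s["extrinsics"]) for n,s in S.items()}
T={(t,n):spotter.trace(t,s) for n,s in S.items() for t in("tube0","bottle0","roller","rack","mat")}
def views(t,pts):
    out=[]
    for n in S:
        h=hull(*KE[n],pts,1)
        best=max(T[t,n],key=lambda d:(d["region"]&h).sum()/max(1,(d["region"]|h).sum()),default=None)
        if best is None: continue
        q=(best["region"]&h).sum()/(best["region"]|h).sum()
        if q>.2: out.append((*KE[n],best["region"]))
    return out
K,E=KE["top"]
def px(u,v): return 110+u/2.4242,150+v/2.4242
def run(name,t,model,p0,step):
    v=views(t,model(p0))
    print(name,"init",np.round(p0,3),"fit",*(fit(model,p0,v,step) if v else ["none"]),len(v), [fit(model,p0,[w],step)[0].tolist() for w in v])
if __name__=="__main__":
    c=back(K,E,px(415,138),.028)
    run("roller","roller",lambda p:box(*p,.16,.37,.028),[c[0],c[1],0],[.01,.01,.05])
    c=back(K,E,px(673,233),.012); run("rack","rack",lambda p:box(*p,.08,.25,.012),[c[0],c[1],.12],[.01,.01,.05])
    c=back(K,E,px(146,230),.004); run("mat","mat",lambda p:box(*p,.17,.29,.004),[c[0],c[1],0],[.01,.01,.05])
    for i,uv in enumerate([(368,130),(447,132),(527,133)]):
        c=back(K,E,px(*uv),.085); run("tube%d"%i,"tube0",lambda p:cyl([p[0],p[1],.07],[np.cos(p[2]),np.sin(p[2]),0],.02,.105),[c[0],c[1],0],[.01,.01,.1])
    for i,uv in enumerate([(48,228),(130,240),(210,243)]):
        c=back(K,E,px(*uv),.1); run("bottle%d"%i,"bottle0",lambda p:cyl([p[0],p[1],.053],[0,0,1],.02,.098),[c[0],c[1]],[.01,.01])
    for n in S:  # pegs by colour
        im=S[n]["img"].astype(int); m=((im[...,0]>90)&(im[...,2]<60)&(im[...,1]<100)).astype(np.uint8)
        k,l,st,ce=cv2.connectedComponentsWithStats(m)
        print(n,[(ce[i].round(1).tolist(),st[i].tolist()) for i in range(1,k) if st[i,4]>20])
E
python3 m.py
```

```text
roller init [0.566 0.007 0.   ] fit [ 0.569   0.0097 -0.0051] 0.266 2 [[0.5687, 0.0107, -0.0131], [0.5694, 0.0091, -0.0114]]
rack init [ 0.456 -0.302  0.12 ] fit [ 0.458  -0.3039  0.1498] 0.052 2 [[0.4585, -0.3053, 0.1417], [0.4576, -0.3025, 0.1503]]
mat init [0.454 0.33  0.   ] fit [ 0.4553  0.3293 -0.0038] 0.258 2 [[0.4557, 0.3289, -0.0148], [0.4557, 0.3297, -0.0117]]
tube0 init [0.564 0.061 0.   ] fit [ 0.5673  0.0632 -0.0135] 0.092 2 [[0.5675, 0.0628, -0.0169], [0.5655, 0.0646, -0.0141]]
tube1 init [ 0.562 -0.03   0.   ] fit [ 0.5636 -0.0316 -0.0177] 0.058 2 [[0.5642, -0.0325, -0.0176], [0.5632, -0.0307, -0.0236]]
tube2 init [ 0.562 -0.122  0.   ] fit [ 0.5644 -0.1264 -0.0286] 0.094 2 [[0.5653, -0.1286, -0.0196], [0.5637, -0.1255, -0.0196]]
bottle0 init [0.445 0.419] fit [0.4512 0.4221] 0.068 2 [[0.4509, 0.4217], [0.4517, 0.4227]]
bottle1 init [0.432 0.326] fit [0.4373 0.3285] 0.093 2 [[0.4358, 0.3299], [0.4371, 0.3287]]
bottle2 init [0.43  0.236] fit [0.4322 0.2388] 0.136 2 [[0.431, 0.2395], [0.4352, 0.2393]]
scene [([550.3, 129.1], [532, 114, 28, 38, 521]), ([242.6, 184.5], [224, 177, 36, 15, 65]), ([299.7, 221.2], [293, 216, 14, 13, 83]), ([188.7, 236.6], [184, 227, 10, 20, 114]), ([270.6, 238.0], [265, 232, 12, 14, 72]), ([160.8, 255.5], [155, 246, 12, 20, 122]), ([239.5, 255.8], [234, 250, 12, 13, 58]), ([131.2, 276.6], [125, 267, 13, 20, 134])]
top [([294.9, 154.4], [275, 147, 41, 14, 148]), ([360.5, 248.3], [358, 246, 6, 6, 21]), ([277.0, 286.0], [259, 280, 39, 13, 131])]
```

```bash
python3 - <<'E'
from h import *
from bench import robot
V={n:np.load(n+".npz") for n in("scene","top")}
M={}
for n in V:
    im=V[n]["img"].astype(int); M[n]=((im[...,0]>60)&(im[...,2]<.5*im[...,0])&(im[...,1]<.7*im[...,0])).astype(np.uint8)
    w=((im.min(2)>130)).astype(np.uint8)
    k,l,st,ce=cv2.connectedComponentsWithStats(w); i=1+np.argsort(-st[1:,4])[:3]; print(n,st[i].tolist())
    r=((im[...,2]>150)&(im[...,1]<70)&(im[...,0]<70)).astype(np.uint8); k,l,st,ce=cv2.connectedComponentsWithStats(r)
    print("red",[(ce[j].round(1),st[j,4]) for j in range(1,k) if st[j,4]>8])
for q in [(.4453,-.220),(.458,-.304),(.4707,-.388)]:
    vs=[]
    for n in V:
        K,E=V[n]["K"],V[n]["E"];f=lambda p:cyl([p[0],p[1],.047],[0,0,1],.0098,.07)
        h=cv2.dilate(hull(K,E,f(q),1).astype(np.uint8),np.ones((9,9)))
        vs.append((K,E,(M[n]&h)>0))
    print(fit(f,q,vs,[.01,.01]),[fit(f,q,[v],[.01,.01])[0] for v in vs])
K,E=V["top"]["K"],V["top"]["E"]
for u,v in [(262,68),(570,75),(568,208),(258,200)]: print(back(K,E,(110+u/2.4242,150+v/2.4242),.028).round(4))
o=robot.get_obs(); d=np.array([np.cos(.018),-np.sin(.018),-1])/2**.5
for f in(0,1): print(f,delta(o,np.array([.5655,.0635,.07])+.008*d-.12*d,toolR(-.018,np.pi/4,f)))
E
```

```text
scene [[332, 214, 228, 206, 23192], [0, 5, 154, 145, 14603], [442, 120, 118, 110, 8287]]
red [(array([427.3,  91.2]), np.int32(2418)), (array([327.4, 176.8]), np.int32(57))]
top [[0, 40, 560, 243, 26779], [216, 178, 129, 58, 6289], [343, 227, 90, 39, 2311]]
red [(array([225.4, 209. ]), np.int32(56)), (array([  1. , 293.3]), np.int32(97))]
(array([ 0.4457, -0.2214]), np.float64(0.405)) [array([ 0.4496, -0.2228]), array([ 0.4469, -0.2165])]
(array([ 0.4596, -0.3062]), np.float64(0.426)) [array([ 0.4636, -0.3069]), array([ 0.4565, -0.2972])]
(array([ 0.4691, -0.3892]), np.float64(0.417)) [array([ 0.4686, -0.3903]), array([ 0.4723, -0.3866])]
[0.6497 0.1935 0.028 ]
[ 0.645  -0.1792  0.028 ]
[ 0.483  -0.1751  0.028 ]
[0.4886 0.1929 0.028 ]
0 (array([-0.4546, -0.3655,  0.0673]), array([ -5.3, -44.8, -12.8]))
1 (array([-0.4546, -0.3655,  0.0673]), array([-64.1,   7.5, 154.7]))
```

Request:
servo_tool:
  commands: [-0.455,-0.366,0.03,-5.3,-44.8,-12.8,0.07,-0.455,-0.366,0.03,-5.3,-44.8,-12.8,0.07,-0.455,-0.366,0.03,-5.3,-44.8,-12.8,0.07,-0.455,-0.366,0.03,-5.3,-44.8,-12.8,0.07,-0.455,-0.366,0.03,-5.3,-44.8,-12.8,0.07,-0.455,-0.366,0.03,-5.3,-44.8,-12.8,0.07,-0.455,-0.366,0.03,-5.3,-44.8,-12.8,0.07,-0.455,-0.366,0.03,-5.3,-44.8,-12.8,0.07,-0.455,-0.366,0.03,-5.3,-44.8,-12.8,0.07,-0.455,-0.366,0.03,-5.3,-44.8,-12.8,0.07]

```text
time: 2.55
tool_pos: [0.4873, 0.0612, 0.187]
ee_rot: [3.141, 0.787, 3.12]
wrist_force: [0.0, 0.4, -0.4]
width: 0.0696
finger_force: 0.0
```

```bash
cat > g.py <<'E'
import sys
from h import *
from bench import robot
# usage: g.py x y z h flip  (grasp-point target chain; each printed relative to the previous target)
o=robot.get_obs();print("t",round(o["time"],2),"q",np.degrees(o["joint_positions"]).round().tolist(),"w",round(o["width"],4))
for a in sys.argv[1:]:
    x,y,z,h,f=map(float,a.split(","))
    R=toolR(h,np.pi/4,int(f)); d=R.as_matrix()[:,2]
    p=np.array([x,y,z])+.008*d
    print(a,*[v.tolist() for v in delta(o,p,R)])
    o=dict(tool_pos=p,ee_rot=R.as_euler("xyz"))
E
python3 g.py .5655,.0635,.07,-.018,0 .5655,.0635,.2,-.018,0 .446,-.2205,.2,-.018,0 .446,-.2205,.2,-.018,1 .446,-.2205,.0645,-.018,1
```

```text
t 2.55 q [2.0, -34.0, 124.0, -3.0, 45.0, -85.0] w 0.0696
.5655,.0635,.07,-.018,0 [0.0278, 0.0039, 0.1459] [-0.1, 0.1, -0.1]
.5655,.0635,.2,-.018,0 [-0.0919, 0.0, -0.0919] [0.0, 0.0, 0.0]
.446,-.2205,.2,-.018,0 [0.0809, -0.2861, -0.0809] [0.0, 0.0, 0.0]
.446,-.2205,.2,-.018,1 [0.0, 0.0, 0.0] [-0.0, 0.0, -180.0]
.446,-.2205,.0645,-.018,1 [-0.0958, -0.0, 0.0958] [0.0, -0.0, -0.0]
```

Request:
servo_tool:
  commands: [0.028,0.004,0,0,0,0,0.07,0.028,0.004,0.05,0,0,0,0.07,0.028,0.004,0.1,0,0,0,0.07,0.028,0.004,0.13,0,0,0,0.07,0.028,0.004,0.146,0,0,0,0.07,0.028,0.004,0.146,0,0,0,0.07,0.028,0.004,0.146,0,0,0,0.03,0.028,0.004,0.146,0,0,0,0.03,0.028,0.004,0.146,0,0,0,0.03,0.028,0.004,0.146,0,0,0,0.03]

```text
time: 3.8
tool_pos: [0.5717, 0.0651, 0.0668]
ee_rot: [-3.137, 0.791, 3.127]
wrist_force: [-3.4, -10.3, 5.8]
width: 0.04
finger_force: 30.0
```

Request:
servo_tool:
  commands: [-0.02,0,-0.02,0,0,0,0.03,-0.05,0,-0.05,0,0,0,0.03,-0.092,0,-0.092,0,0,0,0.03,-0.092,0,-0.092,0,0,0,0.03,-0.092,0,-0.092,0,0,0,0.03]

```text
time: 4.42
tool_pos: [0.5694, 0.067, 0.1932]
ee_rot: [3.142, 0.785, 3.124]
wrist_force: [-0.2, -0.4, -0.6]
width: 0.0402
finger_force: 30.0
```

Request:
servo_tool:
  commands: [0,0,0,0,0,10,0.03,0.081,-0.288,-0.081,0,0,90,0.03,0.081,-0.288,-0.081,0,0,90,0.03,0.081,-0.288,-0.081,0,0,90,0.03,0.081,-0.288,-0.081,0,0,90,0.03,0.081,-0.288,-0.081,0,0,90,0.03,0.081,-0.288,-0.081,0,0,90,0.03,0.081,-0.288,-0.081,0,0,90,0.03,0.081,-0.288,-0.081,0,0,90,0.03,0.081,-0.288,-0.081,0,0,90,0.03]

```text
time: 5.68
tool_pos: [0.4498, -0.2183, 0.1907]
ee_rot: [2.359, -0.003, 1.554]
wrist_force: [-0.5, 0.0, -0.6]
width: 0.0398
finger_force: 30.0
```

Request:
servo_tool:
  commands: [0,0,0,0,0,90,0.03,0,0,0,0,0,90,0.03,0,0,0,0,0,90,0.03,0,0,0,0,0,90,0.03,0,0,0,0,0,90,0.03,0,0,0,0,0,90,0.03,0,0,0,0,0,90,0.03,0,0,0,0,0,90,0.03,0,0,0,0,0,90,0.03,0,0,0,0,0,90,0.03]

```text
time: 6.92
tool_pos: [0.4503, -0.2184, 0.1921]
ee_rot: [-3.141, -0.784, -0.016]
wrist_force: [-0.2, 0.4, -1.1]
width: 0.0401
finger_force: 30.0
```

```bash
cat > look.py <<'E'
import sys
from h import *
from bench import robot,snapshot
a=[snapshot(n)["img"] for n in("scene","top")]
x0,y0,w,h_=map(int,sys.argv[2].split(",")); u0,v0,w2,h2=map(int,sys.argv[3].split(","))
A=cv2.resize(a[0][y0:y0+h_,x0:x0+w],(400,400*h_//w),interpolation=3);B=cv2.resize(a[1][v0:v0+h2,u0:u0+w2],(400,400*h2//w2),interpolation=3)
H=max(len(A),len(B));pad=lambda i:np.vstack([i,np.zeros((H-len(i),400,3),np.uint8)])
cv2.imwrite("pics/%s.png"%sys.argv[1],np.hstack([pad(A),pad(B)])[:600])
P=[];
from bench import robot
o=robot.get_obs();print(o["tool_pos"].round(4),o["ee_rot"].round(3),o["width"].round(4))
E
python3 look.py a1 90,140,160,180 320,150,140,160; python3 g.py .446,-.2205,.2,-.018,1 .446,-.2205,.0645,-.018,1
```

```text
t 7.03 q [-56.0, -26.0, 119.0, 40.0, 65.0, 24.0] w 0.0407
.446,-.2205,.2,-.018,1 [0.0022, 0.002, -0.0003] [-0.1, 0.0, 0.1]
.446,-.2205,.0645,-.018,1 [-0.0958, -0.0, 0.0958] [0.0, -0.0, -0.0]Traceback (most recent call last):
  File "look.py", line 11, in <module>
    o=robot.get_obs();print(o["tool_pos"].round(4),o["ee_rot"].round(3),o["width"].round(4))
                                                                        ^^^^^^^^^^^^^^^^
AttributeError: 'float' object has no attribute 'round'
```

View pics/a1.png

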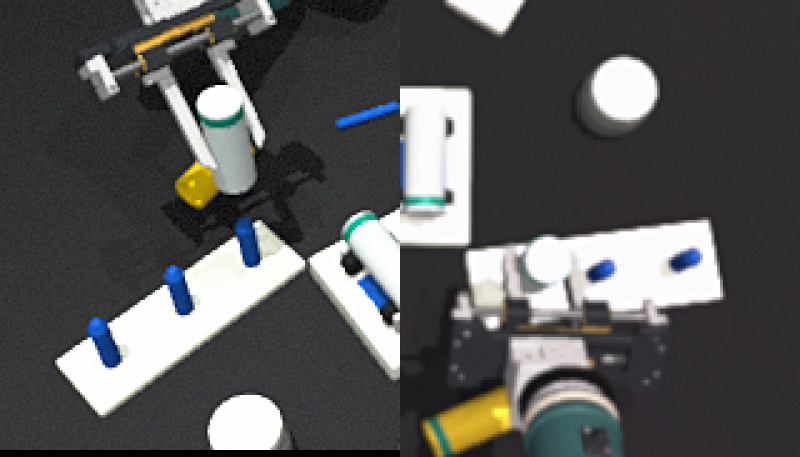

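The left view (400 px) shows the tube held upright with its teal closed end up at (222,110), over the peg nearest the roller at (248,240). I'll check its position numerically.

```bash
sed -i 's/,o\["width"\].round(4)//' look.py; cat > held.py <<'E'
import sys
from m import *
# held.py name x y z [upright]: fit the held object's centre
n,x,y,z,up=sys.argv[1],*map(float,sys.argv[2:6])
L,r=(.105,.02) if n.startswith("t") else (.098,.02)
f=lambda p:cyl(p[:3],[0,0,1] if up else [np.cos(.018),-np.sin(.018),0],r,L)
run(n,n[:-1]+"0",f,[x,y,z],[.01,.01,.01])
E
python3 held.py tube0 .446 -.2205 .2 1
```

```text
tube0 init [ 0.446 -0.22   0.2  ] fit [ 0.4451 -0.2173  0.1957] 0.124 2 [[0.4472, -0.2179, 0.1979], [0.4441, -0.2168, 0.2058]]
```

Request:
servo_tool:
  commands: [0.001,0.0025,0,0,0,0,0.03,-0.025,0.0025,0.026,0,0,0,0.03,-0.05,0.0025,0.05,0,0,0,0.03,-0.075,0.0025,0.075,0,0,0,0.03,-0.09,0.0025,0.09,0,0,0,0.03,-0.095,0.0025,0.096,0,0,0,0.03,-0.095,0.0025,0.096,0,0,0,0.03]

```text
time: 8.5
tool_pos: [0.4522, -0.2221, 0.0598]
ee_rot: [-3.142, -0.788, -0.017]
wrist_force: [0.7, 0.2, 1.3]
width: 0.0398
finger_force: 30.0
```

```bash
python3 g.py .446,-.2205,.0645,-.018,1; python3 held.py tube0 .446 -.2205 .066 1
```

```text
t 8.5 q [-57.0, -16.0, 129.0, 50.0, 50.0, 7.0] w 0.0398
.446,-.2205,.0645,-.018,1 [-0.0011, -0.0015, 0.0003] [-0.0, -0.1, 0.0]
tube0 init [ 0.446 -0.22   0.066] fit [ 0.4459 -0.2198  0.0629] 0.143 2 [[0.4468, -0.221, 0.0647], [0.4457, -0.2186, 0.0666]]
```

```bash
python3 - <<'E'
from h import *
R1=toolR(-.018,np.pi/4,1);R0=toolR(-.018,np.pi/4,0);d=R1.as_matrix()[:,2]
a=np.array([.446,-.2205,.0645])-.13*d
for n,q in(("t1",[.565,-.0316,.07]),("t2",[.565,-.1268,.07])):
    b=np.array(q)-.13*d
    print(n,R1.inv().apply(b-a).round(3))
E
```

```text
t1 [ 0.086 -0.191  0.078]
t2 [ 0.087 -0.096  0.079]
```

Request:
servo_tool:
  commands: [0,0,0,0,0,0,0.065,0,0,0,0,0,0,0.065,0,0,-0.03,0,0,0,0.065,0,0,-0.08,0,0,0,0.065,0,0,-0.13,0,0,0,0.065,0,0,-0.13,0,0,0,0.065]

```text
time: 9.85
tool_pos: [0.3583, -0.2227, 0.1529]
ee_rot: [3.132, -0.787, -0.016]
wrist_force: [-0.6, 0.0, -0.3]
width: 0.065
finger_force: 0.0
```

Request:
servo_tool:
  commands: [0.02,-0.06,-0.02,0,0,0,0.065,0.107,-0.191,0.057,0,0,-90,0.065,0.107,-0.191,0.057,0,0,-90,0.065,0.107,-0.191,0.057,0,0,-90,0.065,0.107,-0.191,0.057,0,0,-90,0.065,0.107,-0.191,0.057,0,0,-90,0.065,0.107,-0.191,0.057,0,0,-90,0.065,0.107,-0.191,0.057,0,0,-90,0.065,0.107,-0.191,0.057,0,0,-90,0.065,0.107,-0.191,0.057,0,0,-90,0.065]

```text
time: 11.1
tool_pos: [0.4782, -0.0296, 0.1826]
ee_rot: [2.36, 0.003, 1.56]
wrist_force: [0.6, -0.4, -0.5]
width: 0.0652
finger_force: 0.0
```

Request:
servo_tool:
  commands: [0,0,0,0,0,-90,0.065,0,0,0,0,0,-90,0.065,0,0,0,0,0,-90,0.065,0,0,0,0,0,-90,0.065,0,0,0,0,0,-90,0.065,0,0,0,0,0,-90,0.065,0,0,0,0,0,-90,0.065,0,0,0,0,0,-90,0.065,0,0,0,0,0,-90,0.065,0,0,0,0,0,-90,0.065]

```text
time: 12.35
tool_pos: [0.4782, -0.0299, 0.1831]
ee_rot: [3.139, 0.782, 3.124]
wrist_force: [-0.3, -0.4, -1.0]
width: 0.065
finger_force: 0.0
```

```bash
python3 m.py | grep -E "tube|bottle"; python3 g.py .565,-.0316,.07,-.018,0
```

```text
tube0 init [0.564 0.061 0.   ] fit none 0 []
tube1 init [ 0.562 -0.03   0.   ] fit [ 0.5633 -0.0316 -0.0285] 0.1 2 [[0.5657, -0.0327, -0.0341], [0.5617, -0.0308, -0.0004]]
tube2 init [ 0.562 -0.122  0.   ] fit [ 0.565  -0.1269 -0.0085] 0.084 2 [[0.5673, -0.127, -0.0108], [0.5642, -0.1257, -0.0017]]
bottle0 init [0.445 0.419] fit [0.4501 0.4229] 0.063 1 [[0.4501, 0.4229]]
bottle1 init [0.432 0.326] fit [0.435  0.3307] 0.097 2 [[0.4362, 0.3285], [0.4364, 0.3311]]
bottle2 init [0.43  0.236] fit [0.4326 0.2389] 0.077 2 [[0.4331, 0.2379], [0.4333, 0.2402]]
t 12.95 q [-20.0, -37.0, 125.0, 18.0, 50.0, -115.0] w 0.065
.565,-.0316,.07,-.018,0 [0.0209, 0.001, 0.151] [0.0, 0.0, 0.0]
```

Request:
servo_tool:
  commands: [0.021,0,0,0,0,0,0.065,0.021,0,0.05,0,0,0,0.065,0.021,0,0.1,0,0,0,0.065,0.021,0,0.135,0,0,0,0.065,0.021,0,0.151,0,0,0,0.065,0.021,0,0.151,0,0,0,0.065,0.021,0,0.151,0,0,0,0.03,0.021,0,0.151,0,0,0,0.03,0.021,0,0.151,0,0,0,0.03,0.021,0,0.151,0,0,0,0.03]

```text
time: 14.2
tool_pos: [0.5711, -0.0332, 0.0656]
ee_rot: [-3.14, 0.788, 3.125]
wrist_force: [-2.2, -1.4, 3.2]
width: 0.0397
finger_force: 30.0
```

Request:
servo_tool:
  commands: [-0.02,0,-0.02,0,0,0,0.03,-0.05,0,-0.05,0,0,0,0.03,-0.092,0,-0.092,0,0,0,0.03,-0.092,0,-0.092,0,0,0,0.03,-0.092,0,-0.092,0,0,0,0.03]

```text
time: 14.82
tool_pos: [0.5698, -0.0323, 0.1933]
ee_rot: [3.141, 0.784, 3.124]
wrist_force: [-0.5, 0.2, -0.8]
width: 0.0399
finger_force: 30.0
```

Request:
servo_tool:
  commands: [0,0,0,0,0,10,0.03,0.072,-0.275,-0.072,0,0,90,0.03,0.072,-0.275,-0.072,0,0,90,0.03,0.072,-0.275,-0.072,0,0,90,0.03,0.072,-0.275,-0.072,0,0,90,0.03,0.072,-0.275,-0.072,0,0,90,0.03,0.072,-0.275,-0.072,0,0,90,0.03,0.072,-0.275,-0.072,0,0,90,0.03,0.072,-0.275,-0.072,0,0,90,0.03,0.072,-0.275,-0.072,0,0,90,0.03]

```text
time: 16.08
tool_pos: [0.4633, -0.3048, 0.1912]
ee_rot: [2.359, -0.004, 1.554]
wrist_force: [0.2, -0.1, -0.2]
width: 0.0398
finger_force: 30.0
```

Request:
servo_tool:
  commands: [0,0,0,0,0,90,0.03,0,0,0,0,0,90,0.03,0,0,0,0,0,90,0.03,0,0,0,0,0,90,0.03,0,0,0,0,0,90,0.03,0,0,0,0,0,90,0.03,0,0,0,0,0,90,0.03,0,0,0,0,0,90,0.03,0,0,0,0,0,90,0.03,0,0,0,0,0,90,0.03]

```text
time: 17.32
tool_pos: [0.4637, -0.3051, 0.1927]
ee_rot: [-3.14, -0.784, -0.016]
wrist_force: [0.2, 0.6, 0.0]
width: 0.0397
finger_force: 30.0
```

```bash
python3 g.py .4585,-.305,.2,-.018,1;python3 held.py tube1 .4585 -.305 .2 1;python3 held.py tube0 .4458 -.2205 .0645 1
```

```text
t 17.32 q [-62.0, -15.0, 111.0, 43.0, 66.0, 17.0] w 0.0397
.4585,-.305,.2,-.018,1 [0.0015, -0.0, -0.0008] [-0.1, 0.1, 0.1]
tube1 init [ 0.458 -0.305  0.2  ] fit [ 0.4587 -0.3035  0.1974] 0.128 2 [[0.4604, -0.3033, 0.199], [0.4584, -0.3032, 0.2028]]
tube0 init [ 0.446 -0.22   0.064] fit [ 0.4458 -0.2193  0.0616] 0.068 2 [[0.4463, -0.2202, 0.0628], [0.4455, -0.218, 0.0695]]
```

Request:
servo_tool:
  commands: [0.001,0.001,0,0,0,0,0.03,-0.025,0.001,0.026,0,0,0,0.03,-0.05,0.001,0.05,0,0,0,0.03,-0.075,0.001,0.075,0,0,0,0.03,-0.09,0.001,0.09,0,0,0,0.03,-0.095,0.001,0.096,0,0,0,0.03,-0.095,0.001,0.096,0,0,0,0.03]

```text
time: 19.4
tool_pos: [0.465, -0.3072, 0.0596]
ee_rot: [3.141, -0.786, -0.017]
wrist_force: [-0.9, -0.5, -0.9]
width: 0.0397
finger_force: 30.0
```

Request:
servo_tool:
  commands: [0,0,0,0,0,0,0.065,0,0,0,0,0,0,0.065,0,0,-0.03,0,0,0,0.065,0,0,-0.08,0,0,0,0.065,0,0,-0.13,0,0,0,0.065,0,0,-0.13,0,0,0,0.065]

```text
time: 20.15
tool_pos: [0.372, -0.3081, 0.1551]
ee_rot: [3.13, -0.788, -0.012]
wrist_force: [0.1, 0.1, 0.2]
width: 0.0648
finger_force: 0.0
```

Request:
servo_tool:
  commands: [0.042,0,-0.042,0,0,0,0.065,0.119,-0.18,0.027,0,0,-90,0.065,0.119,-0.18,0.027,0,0,-90,0.065,0.119,-0.18,0.027,0,0,-90,0.065,0.119,-0.18,0.027,0,0,-90,0.065,0.119,-0.18,0.027,0,0,-90,0.065,0.119,-0.18,0.027,0,0,-90,0.065,0.119,-0.18,0.027,0,0,-90,0.065,0.119,-0.18,0.027,0,0,-90,0.065,0.119,-0.18,0.027,0,0,-90,0.065]

```text
time: 21.4
tool_pos: [0.4792, -0.126, 0.2146]
ee_rot: [2.357, 0.001, 1.557]
wrist_force: [0.2, -0.6, -0.1]
width: 0.065
finger_force: 0.0
```

Request:
servo_tool:
  commands: [0,0,0,0,0,-90,0.065,0,0,0,0,0,-90,0.065,0,0,0,0,0,-90,0.065,0,0,0,0,0,-90,0.065,0,0,0,0,0,-90,0.065,0,0,0,0,0,-90,0.065,0,0,0,0,0,-90,0.065,0,0,0,0,0,-90,0.065,0,0,0,0,0,-90,0.065,0,0,0,0,0,-90,0.065]

```text
time: 22.65
tool_pos: [0.4792, -0.1262, 0.2148]
ee_rot: [3.139, 0.784, 3.123]
wrist_force: [0.3, 0.4, -0.5]
width: 0.065
finger_force: 0.0
```

```bash
python3 g.py .565,-.1268,.07,-.018,0 .565,-.1268,.2,-.018,0 .4703,-.3885,.2,-.018,0;python3 held.py tube1 .4585 -.305 .0645 1;python3 held.py tube0 .4458 -.2205 .0645 1; python3 held.py tube2 .565 -.1268 .07 0
```

```text
t 22.65 q [-39.0, -32.0, 120.0, 31.0, 59.0, -136.0] w 0.065
.565,-.1268,.07,-.018,0 [0.0415, 0.0005, 0.1712] [0.1, -0.1, -0.0]
.565,-.1268,.2,-.018,0 [-0.0919, 0.0, -0.0919] [0.0, 0.0, 0.0]
.4703,-.3885,.2,-.018,0 [0.0636, -0.2634, -0.0636] [0.0, 0.0, 0.0]
tube1 init [ 0.458 -0.305  0.064] fit [ 0.4608 -0.3058  0.0611] 0.079 2 [[0.4628, -0.3067, 0.0647], [0.4595, -0.3033, 0.0668]]
tube0 init [ 0.446 -0.22   0.064] fit [ 0.4355 -0.2165  0.0491] 0.06 1 [[0.4355, -0.2165, 0.0491]]
tube2 init [ 0.565 -0.127  0.07 ] fit [ 0.5639 -0.1272  0.0696] 0.105 2 [[0.5651, -0.1294, 0.074], [0.5651, -0.1263, 0.0691]]
```

Request:
servo_tool:
  commands: [0.041,0,0,0,0,0,0.065,0.041,0,0.06,0,0,0,0.065,0.041,0,0.12,0,0,0,0.065,0.041,0,0.155,0,0,0,0.065,0.041,0,0.171,0,0,0,0.065,0.041,0,0.171,0,0,0,0.065,0.041,0,0.171,0,0,0,0.03,0.041,0,0.171,0,0,0,0.03,0.041,0,0.171,0,0,0,0.03,0.041,0,0.171,0,0,0,0.03]

```text
time: 25.7
tool_pos: [0.5713, -0.1287, 0.0674]
ee_rot: [-3.141, 0.787, 3.125]
wrist_force: [-2.0, 0.6, 3.5]
width: 0.0398
finger_force: 30.0
```

Request:
servo_tool:
  commands: [-0.02,0,-0.02,0,0,0,0.03,-0.05,0,-0.05,0,0,0,0.03,-0.092,0,-0.092,0,0,0,0.03,-0.092,0,-0.092,0,0,0,0.03,-0.092,0,-0.092,0,0,0,0.03]

```text
time: 26.32
tool_pos: [0.5704, -0.1284, 0.1955]
ee_rot: [3.141, 0.784, 3.125]
wrist_force: [0.5, 0.1, -1.1]
width: 0.0398
finger_force: 30.0
```

Request:
servo_tool:
  commands: [0,0,0,0,0,10,0.03,0,0,0,0,0,20,0.03,0.064,-0.263,-0.064,0,0,90,0.03,0.064,-0.263,-0.064,0,0,90,0.03,0.064,-0.263,-0.064,0,0,90,0.03,0.064,-0.263,-0.064,0,0,90,0.03,0.064,-0.263,-0.064,0,0,90,0.03,0.064,-0.263,-0.064,0,0,90,0.03,0.064,-0.263,-0.064,0,0,90,0.03,0.064,-0.263,-0.064,0,0,90,0.03]

```text
time: 27.58
tool_pos: [0.4752, -0.3892, 0.1932]
ee_rot: [2.359, -0.004, 1.554]
wrist_force: [-0.3, 0.8, -0.4]
width: 0.0402
finger_force: 30.0
```

Request:
servo_tool:
  commands: [0,0,0,0,0,90,0.03,0,0,0,0,0,90,0.03,0,0,0,0,0,90,0.03,0,0,0,0,0,90,0.03,0,0,0,0,0,90,0.03,0,0,0,0,0,90,0.03,0,0,0,0,0,90,0.03,0,0,0,0,0,90,0.03,0,0,0,0,0,90,0.03,0,0,0,0,0,90,0.03]

```text
time: 28.82
tool_pos: [0.4757, -0.3893, 0.1948]
ee_rot: [-3.141, -0.784, -0.016]
wrist_force: [0.6, 0.1, -0.3]
width: 0.0403
finger_force: 30.0
```

```bash
python3 g.py .4703,-.3885,.2,-.018,1;python3 held.py tube2 .4703 -.3885 .2 1;python3 held.py tube1 .4585 -.305 .0645 1; python3 held.py tube0 .4458 -.2205 .0645 1
```

```text
t 28.82 q [-66.0, -4.0, 102.0, 44.0, 67.0, 13.0] w 0.0403
.4703,-.3885,.2,-.018,1 [-0.0002, -0.0007, 0.0005] [-0.1, 0.1, 0.1]
tube2 init [ 0.47  -0.388  0.2  ] fit [ 0.4742 -0.3883  0.2005] 0.218 2 [[0.4671, -0.3877, 0.193], [0.5287, -0.5065, -0.1726]]
tube1 init [ 0.458 -0.305  0.064] fit [ 0.46   -0.3063  0.0622] 0.087 2 [[0.4618, -0.307, 0.0658], [0.4594, -0.3032, 0.0672]]
tube0 init [ 0.446 -0.22   0.064] fit [ 0.4462 -0.2189  0.0606] 0.139 2 [[0.4219, -0.2125, 0.0323], [0.4485, -0.2183, 0.0526]]
```

```bash
python3 look.py a2 90,140,160,180 320,150,140,160
```

```text
[ 0.4759 -0.3901  0.1964] [ 3.142 -0.786 -0.017]
```

View pics/a2.png

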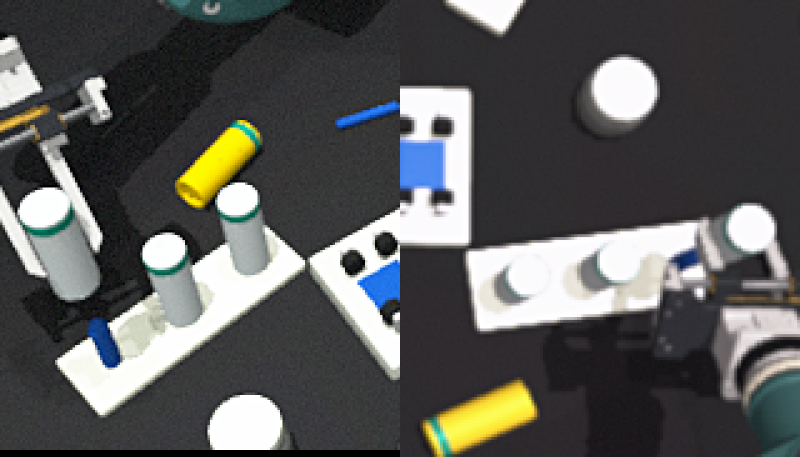

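The picture shows two tubes hung at (240,230) and (170,280), teal end up, and the third held upright near the last peg at (103,340).

Request:
servo_tool:
  commands: [0,0,0,0,0,0,0.03,-0.025,0,0.025,0,0,0,0.03,-0.05,0,0.05,0,0,0,0.03,-0.075,0,0.075,0,0,0,0.03,-0.09,0,0.09,0,0,0,0.03,-0.097,0,0.097,0,0,0,0.03,-0.097,0,0.097,0,0,0,0.03]

```text
time: 31.6
tool_pos: [0.4761, -0.3903, 0.0594]
ee_rot: [3.142, -0.786, -0.017]
wrist_force: [0.1, -0.3, -0.3]
width: 0.0398
finger_force: 30.0
```

Request:
servo_tool:
  commands: [0,0,0,0,0,0,0.065,0,0,0,0,0,0,0.065,0,0,-0.03,0,0,0,0.065,0,0,-0.08,0,0,0,0.065,0,0,-0.13,0,0,0,0.065,0,0,-0.13,0,0,0,0.065]

```text
time: 32.35
tool_pos: [0.3832, -0.3912, 0.1553]
ee_rot: [3.13, -0.788, -0.012]
wrist_force: [0.7, 0.0, 0.4]
width: 0.0647
finger_force: 0.0
```

```bash
for i in "2 .4703 -.3885" "1 .4585 -.305" "0 .4458 -.2205"; do set -- $i; python3 held.py tube$1 $2 $3 .0645 1; done; python3 g.py .36,.18,.19,.15,1 .338,.21,.18,.3,0
```

```text
tube2 init [ 0.47  -0.388  0.064] fit [ 0.4748 -0.3888  0.0611] 0.079 2 [[0.4733, -0.3896, 0.0635], [0.4744, -0.3871, 0.0677]]
tube1 init [ 0.458 -0.305  0.064] fit [ 0.4594 -0.3055  0.0604] 0.087 2 [[0.4633, -0.3071, 0.0664], [0.4594, -0.3033, 0.0668]]
tube0 init [ 0.446 -0.22   0.064] fit [ 0.4461 -0.2198  0.063 ] 0.077 2 [[0.4482, -0.2214, 0.0659], [0.445, -0.2169, 0.0688]]
t 34.15 q [-77.0, -8.0, 110.0, 46.0, 72.0, 1.0] w 0.0648
.36,.18,.19,.15,1 [0.0036, -0.5689, -0.0435] [6.8, -0.0, -6.8]
.338,.21,.18,.3,0 [-0.0193, -0.0338, -0.0052] [0.0, -9.2, 173.7]
```

Request:
servo_tool:
  commands: [0.02,-0.57,-0.05,0,0,-90,0.065,0.02,-0.57,-0.05,0,0,-90,0.065,0.02,-0.57,-0.05,0,0,-90,0.065,0.02,-0.57,-0.05,0,0,-90,0.065,0.02,-0.57,-0.05,0,0,-90,0.065,0.02,-0.57,-0.05,0,0,-90,0.065,0.02,-0.57,-0.05,0,0,-90,0.065,0.02,-0.57,-0.05,0,0,-90,0.065,0.02,-0.57,-0.05,0,0,-90,0.065,0.02,-0.57,-0.05,0,0,-90,0.065]

```text
time: 35.4
tool_pos: [0.3984, 0.1285, 0.1887]
ee_rot: [2.366, -0.006, 1.546]
wrist_force: [-0.0, 0.4, -0.4]
width: 0.0651
finger_force: 0.0
```

```bash
python3 m.py | grep -E "bottle"; python3 g.py .3445,.2117,.153,.3,0 .4325,.239,.053,.3,0 .4325,.239,.2,.3,0 .565,-.1268,.2,-.018,0
```

```text
bottle0 init [0.445 0.419] fit [0.4508 0.4218] 0.056 1 [[0.4508, 0.4218]]
bottle1 init [0.432 0.326] fit [0.4368 0.3278] 0.112 2 [[0.4376, 0.3263], [0.4368, 0.328]]
bottle2 init [0.43  0.236] fit [0.4329 0.2381] 0.077 1 [[0.4329, 0.2381]]
t 36.0 q [23.0, -43.0, 127.0, -21.0, 56.0, 30.0] w 0.0652
.3445,.2117,.153,.3,0 [0.0867, -0.067, -0.0072] [-11.1, 10.2, -103.3]
.4325,.239,.053,.3,0 [0.0056, 0.0001, 0.1359] [-0.0, -0.0, -0.0]
.4325,.239,.2,.3,0 [-0.1039, -0.0, -0.1039] [-0.0, -0.0, -0.0]
.565,-.1268,.2,-.018,0 [-0.0129, -0.3904, 0.0129] [12.9, -0.0, 12.9]
```

Request:
servo_tool:
  commands: [0.087,-0.067,-0.03,-11.1,10.2,-103.3,0.065,0.087,-0.067,-0.03,-11.1,10.2,-103.3,0.065,0.087,-0.067,-0.03,-11.1,10.2,-103.3,0.065,0.087,-0.067,-0.03,-11.1,10.2,-103.3,0.065,0.087,-0.067,-0.03,-11.1,10.2,-103.3,0.065,0.087,-0.067,-0.03,-11.1,10.2,-103.3,0.065,0.087,-0.067,-0.03,-11.1,10.2,-103.3,0.065,0.087,-0.067,-0.03,-11.1,10.2,-103.3,0.065,0.087,-0.067,-0.03,-11.1,10.2,-103.3,0.065,0.087,-0.067,-0.03,-11.1,10.2,-103.3,0.065]

```text
time: 37.25
tool_pos: [0.3464, 0.2334, 0.1603]
ee_rot: [-3.125, 0.775, -2.831]
wrist_force: [-0.6, 0.5, -0.3]
width: 0.0652
finger_force: 0.0
```

```bash
python3 m.py | grep -E "bottle";python3 g.py .4327,.2385,.053,.3,0
```

```text
bottle0 init [0.445 0.419] fit [0.4501 0.4232] 0.117 2 [[0.449, 0.4235], [0.4511, 0.424]]
bottle1 init [0.432 0.326] fit [0.4361 0.3266] 0.087 2 [[0.4346, 0.3281], [0.4372, 0.3278]]
bottle2 init [0.43  0.236] fit [0.4338 0.2377] 0.081 2 [[0.4327, 0.2392], [0.4338, 0.2379]]
t 37.85 q [39.0, -43.0, 131.0, -20.0, 52.0, -62.0] w 0.0651
.4327,.2385,.053,.3,0 [0.0147, -0.0205, 0.144] [-0.5, -0.6, 0.2]
```

Request:
servo_tool:
  commands: [0.015,-0.02,0,-0.5,-0.6,0,0.065,0.015,-0.02,0.05,-0.5,-0.6,0,0.065,0.015,-0.02,0.1,-0.5,-0.6,0,0.065,0.015,-0.02,0.13,-0.5,-0.6,0,0.065,0.015,-0.02,0.144,-0.5,-0.6,0,0.065,0.015,-0.02,0.144,-0.5,-0.6,0,0.065,0.015,-0.02,0.144,-0.5,-0.6,0,0.03,0.015,-0.02,0.144,-0.5,-0.6,0,0.03,0.015,-0.02,0.144,-0.5,-0.6,0,0.03,0.015,-0.02,0.144,-0.5,-0.6,0,0.03]

```text
time: 39.1
tool_pos: [0.4384, 0.2406, 0.0484]
ee_rot: [-3.138, 0.788, -2.837]
wrist_force: [-1.9, -1.0, 3.4]
width: 0.0395
finger_force: 30.0
```

Request:
servo_tool:
  commands: [-0.02,0,-0.02,0,0,0,0.03,-0.05,0,-0.05,0,0,0,0.03,-0.104,0,-0.104,0,0,0,0.03,-0.104,0,-0.104,0,0,0,0.03,-0.104,0,-0.104,0,0,0,0.03]

```text
time: 39.72
tool_pos: [0.4376, 0.2406, 0.1943]
ee_rot: [-3.138, 0.786, -2.837]
wrist_force: [-0.4, -0.5, -2.2]
width: 0.0396
finger_force: 30.0
```

```bash
python3 held.py bottle2 .433 .2385 .2 1; python3 g.py .564,-.1268,.2,-.018,0
```

```text
bottle2 init [0.433 0.238 0.2  ] fit [0.4317 0.2424 0.1959] 0.22 2 [[0.433, 0.2402, 0.198], [0.4306, 0.2415, 0.2045]]
t 40.33 q [27.0, -32.0, 122.0, -10.0, 46.0, -76.0] w 0.0397
.564,-.1268,.2,-.018,0 [-0.0111, -0.3902, 0.0122] [12.9, 0.0, 13.1]
```

```bash
python3 - <<'E'
from h import *
from bench import snapshot
for n in("top","scene"):
    s=snapshot(n);K,E=s["camera_matrix"],s["extrinsics"];im=s["img"]
    g=im.max(2)
    m=(hull(K,E,np.array([[.567+i*.07-.013*0,.01+j*.175-.0,.045] for i in(-1,1) for j in(-1,.55)]),1)&(g<75)).astype(np.uint8)
    k,l,st,ce=cv2.connectedComponentsWithStats(m)
    for i in range(1,k):
        if st[i,4]>8: print(n,ce[i].round(1),st[i].tolist(),back(K,E,ce[i],.05).round(4))
    if n=="top": cv2.imwrite("pics/w.png",cv2.resize(im[160:245,205:350],(800,469),interpolation=3))
E
```

```text
top [254.6 192.1] [252, 190, 6, 5, 29] [0.6041 0.0842 0.05  ]
top [268.5 192.5] [266, 191, 6, 4, 24] [0.6032 0.0441 0.05  ]
top [287.7 193. ] [285, 191, 6, 5, 28] [ 0.6023 -0.011   0.05  ]
top [301.5 193.1] [299, 191, 6, 5, 28] [ 0.6023 -0.0508  0.05  ]
top [320.4 193.8] [318, 192, 6, 5, 27] [ 0.6011 -0.1052  0.05  ]
top [334.4 194.1] [332, 192, 6, 5, 29] [ 0.6006 -0.1453  0.05  ]
top [253.6 216.5] [251, 215, 6, 4, 22] [0.5328 0.0855 0.05  ]
top [267.6 216.9] [265, 215, 7, 4, 21] [0.5322 0.0457 0.05  ]
top [287.1 217.5] [284, 216, 7, 4, 22] [ 0.5311 -0.0101  0.05  ]
top [301.  217.6] [298, 216, 7, 4, 25] [ 0.5312 -0.0497  0.05  ]
top [320.3 218.3] [317, 217, 7, 4, 23] [ 0.5297 -0.1045  0.05  ]
top [334.1 218.6] [331, 217, 7, 4, 24] [ 0.5293 -0.144   0.05  ]
scene [271.6 209.6] [236, 193, 66, 37, 102] [0.5034 0.0015 0.05  ]
scene [301.9 205. ] [298, 201, 9, 9, 56] [0.5388 0.0779 0.05  ]
scene [290.3 211.5] [286, 208, 9, 9, 56] [0.5384 0.0379 0.05  ]
scene [273.9 220.6] [270, 217, 9, 9, 59] [ 0.5377 -0.0164  0.05  ]
scene [318.2 221.6] [315, 218, 8, 9, 41] [0.6091 0.0759 0.05  ]
scene [261.6 227.6] [258, 223, 9, 10, 59] [ 0.5376 -0.0562  0.05  ]
scene [306.4 228.4] [303, 225, 9, 9, 44] [0.6081 0.0363 0.05  ]
scene [226.1 234.5] [218, 230, 17, 10, 18] [ 0.5022 -0.1426  0.05  ]
scene [244.  237.3] [240, 233, 9, 10, 64] [ 0.5365 -0.1106  0.05  ]
scene [289.7 238.2] [286, 235, 9, 9, 39] [ 0.6074 -0.018   0.05  ]
scene [230.8 244.7] [227, 240, 9, 10, 66] [ 0.5362 -0.1504  0.05  ]
scene [277.2 245.4] [274, 242, 8, 9, 44] [ 0.6064 -0.0575  0.05  ]
scene [259.2 255.8] [256, 252, 9, 10, 45] [ 0.6056 -0.1121  0.05  ]
scene [245.7 263.8] [242, 260, 10, 10, 51] [ 0.6053 -0.1521  0.05  ]
```

View pics/w.png

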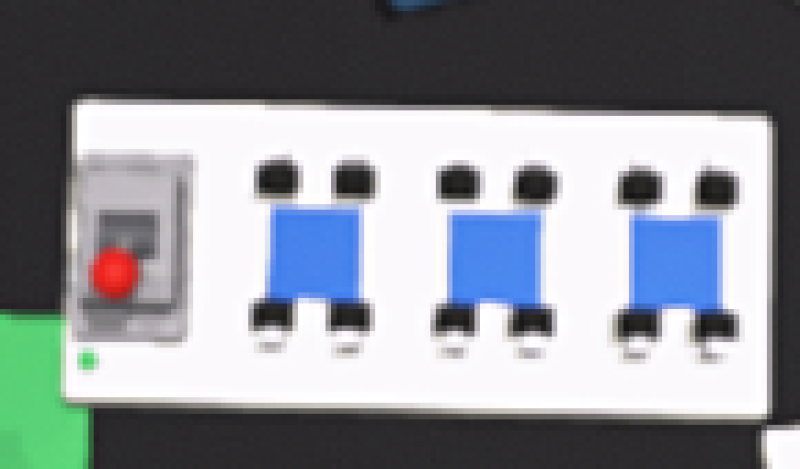

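The zoom shows all three lanes empty. Wheel centres triangulate to lane0 (.569,.063), lane1 (.568,-.032) and lane2 (.5665,-.127), which matches the roller fit.

Request:
servo_tool:
  commands: [-0.0115,-0.39,0.012,12.9,0,13.1,0.03,-0.0115,-0.39,0.012,12.9,0,13.1,0.03,-0.0115,-0.39,0.012,12.9,0,13.1,0.03,-0.0115,-0.39,0.012,12.9,0,13.1,0.03,-0.0115,-0.39,0.012,12.9,0,13.1,0.03,-0.0115,-0.39,0.012,12.9,0,13.1,0.03,-0.0115,-0.39,0.012,12.9,0,13.1,0.03,-0.0115,-0.39,0.012,12.9,0,13.1,0.03]

```text
time: 41.42
tool_pos: [0.5701, -0.1296, 0.1949]
ee_rot: [-3.141, 0.786, 3.119]
wrist_force: [-0.4, 0.2, -2.0]
width: 0.0396
finger_force: 30.0
```

Request:
servo_tool:
  commands: [0,0,0,0,0,90,0.03,0,0,0,0,0,90,0.03,0,0,0,0,0,90,0.03,0,0,0,0,0,90,0.03,0,0,0,0,0,90,0.03,0,0,0,0,0,90,0.03,0,0,0,0,0,90,0.03,0,0,0,0,0,90,0.03,0,0,0,0,0,90,0.03,0,0,0,0,0,90,0.03]

```text
time: 42.68
tool_pos: [0.5695, -0.1251, 0.195]
ee_rot: [2.355, 0.001, 1.555]
wrist_force: [0.4, -0.3, -1.4]
width: 0.0399
finger_force: 30.0
```

Request:
servo_tool:
  commands: [0,0,0,0,0,90,0.03,0,0,0,0,0,90,0.03,0,0,0,0,0,90,0.03,0,0,0,0,0,90,0.03,0,0,0,0,0,90,0.03,0,0,0,0,0,90,0.03,0,0,0,0,0,90,0.03,0,0,0,0,0,90,0.03,0,0,0,0,0,90,0.03,0,0,0,0,0,90,0.03]

```text
time: 43.92
tool_pos: [0.5697, -0.1259, 0.195]
ee_rot: [3.14, -0.786, -0.015]
wrist_force: [-0.2, -0.7, -1.6]
width: 0.0395
finger_force: 30.0
```

```bash
python3 held.py bottle2 .5635 -.127 .2 0; python3 g.py .5635,-.127,.2,-.018,1 .5635,-.127,.07,-.018,1; python3 look.py a3 190,80,220,220 205,150,150,110
```

```text
bottle2 init [ 0.564 -0.127  0.2  ] fit [ 0.5651 -0.124   0.1984] 0.207 2 [[0.5653, -0.1243, 0.1999], [0.5703, -0.1238, 0.1928]]
t 44.52 q [-30.0, -18.0, 113.0, 28.0, 47.0, 49.0] w 0.0398
.5635,-.127,.2,-.018,1 [-0.0009, 0.0004, -0.0] [0.0, -0.0, -0.0]
.5635,-.127,.07,-.018,1 [-0.0919, -0.0, 0.0919] [0.0, -0.0, -0.0]
[ 0.5698 -0.1267  0.195 ] [-3.141 -0.786 -0.019]
```

View pics/a3.png

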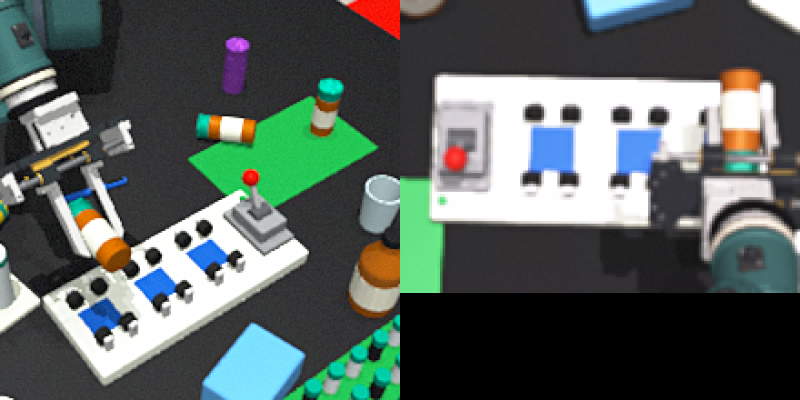

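The left panel shows the bottle held horizontally over lane2 at (95,230), cap towards the robot. Another bottle has been knocked over and now lies at the mat's edge at (225,128), cap to the left. I'll place the held one first.

Request:
servo_tool:
  commands: [-0.001,0.0015,-0.001,0,0,0,0.03,-0.03,0.0015,0.028,0,0,0,0.03,-0.06,0.0015,0.058,0,0,0,0.03,-0.08,0.0015,0.078,0,0,0,0.03,-0.088,0.0015,0.086,0,0,0,0.03,-0.0925,0.0015,0.0905,0,0,0,0.03,-0.0925,0.0015,0.0905,0,0,0,0.03]

```text
time: 45.5
tool_pos: [0.5691, -0.1285, 0.0666]
ee_rot: [3.141, -0.788, -0.018]
wrist_force: [-0.5, 0.5, -2.0]
width: 0.0391
finger_force: 30.0
```

Request:
servo_tool:
  commands: [0,0,0,0,0,0,0.065,0,0,0,0,0,0,0.065,0,0,-0.03,0,0,0,0.065,0,0,-0.08,0,0,0,0.065,0,0,-0.14,0,0,0,0.065,0,0,-0.14,0,0,0,0.065]

```text
time: 46.25
tool_pos: [0.4701, -0.1284, 0.1726]
ee_rot: [3.128, -0.799, -0.012]
wrist_force: [0.6, -0.2, 1.1]
width: 0.0652
finger_force: 0.0
```

```bash
python3 held.py bottle2 .5635 -.127 .07 0; python3 look.py a4 190,80,220,220 110,180,250,130; python3 - <<'E'
from m import *
p=None
for n in S:
    print(n,[(round(d["conf"],2),d["box"]) for d in T["bottle0",n]])
E
```

```text
bottle2 init [ 0.564 -0.127  0.07 ] fit [ 0.5623 -0.126   0.0689] 0.076 2 [[0.5652, -0.1288, 0.0751], [0.5618, -0.1249, 0.0743]]
[ 0.4695 -0.1262  0.1641] [-3.141 -0.786 -0.019]
scene [(0.88, [360.2, 124.7, 20.3, 35.0]), (0.8, [226.0, 226.5, 37.0, 35.5]), (0.62, [311.3, 102.0, 18.3, 27.5]), (0.55, [300.4, 142.4, 32.6, 13.8])]
top [(0.81, [134.6, 305.5, 22.0, 10.1]), (0.74, [121.8, 238.1, 26.2, 13.5]), (0.67, [169.9, 256.7, 29.6, 37.8]), (0.62, [323.3, 187.8, 9.9, 38.0])]
```

View pics/a4.png

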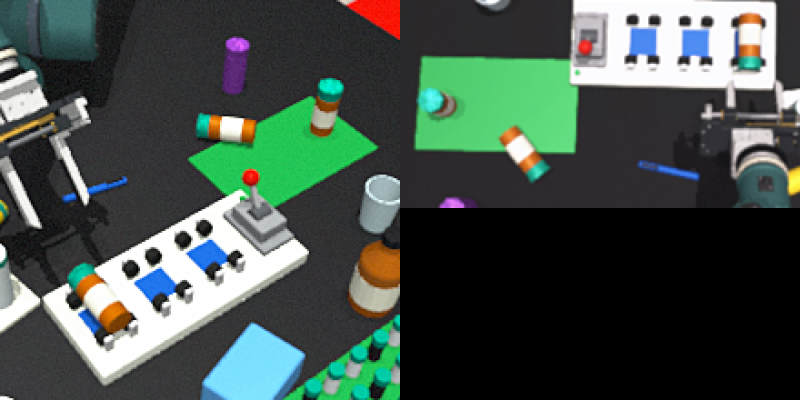

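The placed bottle lies properly in lane2. The knocked one lies at right-panel (522,152), cap pointing down-right.

```bash
cat > lying.py <<'E'
from m import *
for pz in (.022,):
    c=back(K,E,(186,275),.03)
    run("lying","bottle0",lambda p:cyl([p[0],p[1],.023],[np.cos(p[2]),np.sin(p[2]),0],.02,.098),[c[0],c[1],.56],[.01,.01,.1])
run("b0","bottle0",lambda p:cyl([p[0],p[1],.053],[0,0,1],.02,.098),[.45,.422],[.01,.01])
run("purple","bottle0",lambda p:cyl([p[0],p[1],.049],[0,0,1],.02,.098),[.27,.385],[.01,.01])
E
python3 lying.py; sed -i 's/x,y,z,h,f=map(float,a.split(","))/x,y,z,h,f,*e=map(float,a.split(","))/; s/toolR(h,np.pi\/4,/toolR(h,e[0] if e else np.pi\/4,/' g.py; python3 g.py .40,.27,.2,.57,0,1.5708 .40,.27,.2,.57,1,1.5708
```

```text
lying init [0.366 0.275 0.56 ] fit [0.3659 0.2737 0.7031] 0.097 2 [[0.3655, 0.2728, 0.7983], [0.3663, 0.2741, 0.6856]]
b0 init [0.45  0.422] fit [0.451  0.4222] 0.072 2 [[0.4506, 0.4221], [0.4517, 0.4231]]
purple init [0.27  0.385] fit [0.2654 0.3757] 0.072 2 [[0.2636, 0.377], [0.2658, 0.3757]]
t 48.15 q [-41.0, -32.0, 125.0, 34.0, 54.0, 39.0] w 0.065
.40,.27,.2,.57,0,1.5708 [-0.0348, -0.3949, -0.0737] [-56.7, -17.2, 136.6]
.40,.27,.2,.57,1,1.5708 [0.0, 0.0, 0.0] [0.0, 0.0, 180.0]
```

```bash
python3 g.py .366,.274,.18,.7,1,1.5708 .366,.274,.031,.7,1,1.5708
```

```text
t 48.15 q [-41.0, -32.0, 125.0, 34.0, 54.0, 39.0] w 0.065
.366,.274,.18,.7,1,1.5708 [-0.073, -0.3983, -0.0837] [16.2, -43.1, -39.0]
.366,.274,.031,.7,1,1.5708 [0.0, -0.0, 0.149] [0.0, 0.0, 0.0]
```

Request:
servo_tool:
  commands: [-0.073,-0.398,-0.084,16.2,-43.1,-39,0.065,-0.073,-0.398,-0.084,16.2,-43.1,-39,0.065,-0.073,-0.398,-0.084,16.2,-43.1,-39,0.065,-0.073,-0.398,-0.084,16.2,-43.1,-39,0.065,-0.073,-0.398,-0.084,16.2,-43.1,-39,0.065,-0.073,-0.398,-0.084,16.2,-43.1,-39,0.065,-0.073,-0.398,-0.084,16.2,-43.1,-39,0.065,-0.073,-0.398,-0.084,16.2,-43.1,-39,0.065,-0.073,-0.398,-0.084,16.2,-43.1,-39,0.065]

```text
time: 49.28
tool_pos: [0.3658, 0.2732, 0.1721]
ee_rot: [-3.141, 0.001, 0.7]
wrist_force: [-0.9, -0.1, -0.2]
width: 0.0652
finger_force: 0.0
```

```bash
cat > wl.py <<'E'
import sys
from h import *
from bench import robot,snapshot
o=robot.get_obs(); s=snapshot("wrist"); H=s["hand_eye"]; K=s["camera_matrix"]
R=Rn.from_euler("xyz",o["ee_rot"]).as_matrix(); T=np.eye(4);T[:3,:3]=R;T[:3,3]=o["tool_pos"]; E=T@H
cv2.imwrite("pics/%s.png"%sys.argv[1],s["img"])
from bench import spotter
x,y,yaw,zz=map(float,sys.argv[2:6])
f=lambda p:cyl([p[0],p[1],zz],[np.cos(p[2]),np.sin(p[2]),0],.02,.098)
h=hull(K,E,f([x,y,yaw]),1)
D=spotter.trace("bottle0",s); print([(round(d["conf"],2),d["box"]) for d in D])
b=max(D,key=lambda d:(d["region"]&h).sum())
print(fit(f,[x,y,yaw],[(K,E,b["region"])],[.01,.01,.1]))
E
python3 wl.py wr1 .366 .274 .7 .023; python3 g.py .366,.274,.031,.7,1,1.5708
```

```text
[(0.91, [48.3, 181.7, 106.6, 84.7]), (0.84, [175.8, 0.0, 61.0, 27.3]), (0.76, [261.5, 139.7, 45.9, 119.8])]
(array([0.3649, 0.2706, 0.6907]), np.float64(0.023))
t 49.38 q [30.0, -6.0, 95.0, 0.0, 92.0, 80.0] w 0.0649
.366,.274,.031,.7,1,1.5708 [0.0009, -0.0011, 0.1493] [-0.0, 0.0, -0.1]
```

View pics/wr1.png

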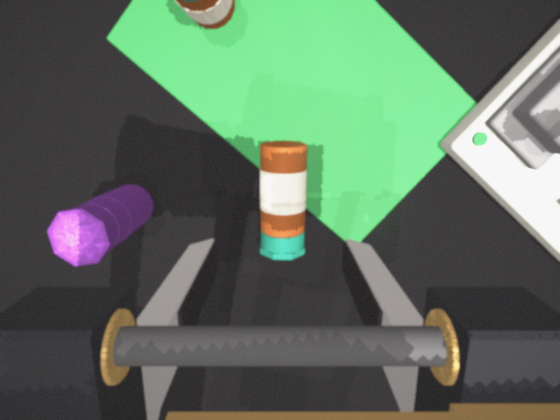

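The wrist view shows the lying amber bottle at (283,200) centred between the fingers and aligned with them. The purple look-alike at (95,225) is well clear.

Request:
servo_tool:
  commands: [-0.0015,0,0.05,0,0,0,0.065,-0.0015,0,0.1,0,0,0,0.065,-0.0015,0,0.135,0,0,0,0.065,-0.0015,0,0.149,0,0,0,0.065,-0.0015,0,0.149,0,0,0,0.065,-0.0015,0,0.149,0,0,0,0.03,-0.0015,0,0.149,0,0,0,0.03,-0.0015,0,0.149,0,0,0,0.03,-0.0015,0,0.149,0,0,0,0.03]

```text
time: 50.5
tool_pos: [0.3653, 0.2732, 0.0243]
ee_rot: [-3.141, -0.002, 0.701]
wrist_force: [0.2, -0.6, 3.9]
width: 0.039
finger_force: 30.0
```

Request:
servo_tool:
  commands: [0,0,-0.03,0,0,0,0.03,0,0,-0.09,0,0,0,0.03,0,0,-0.15,0,0,0,0.03,0,0,-0.15,0,0,0,0.03,0,0,-0.15,0,0,0,0.03]

```text
time: 51.12
tool_pos: [0.3639, 0.2724, 0.1721]
ee_rot: [-3.14, 0.002, 0.7]
wrist_force: [-0.5, 0.2, -1.2]
width: 0.0391
finger_force: 30.0
```

```bash
python3 wl.py wr2 .365 .272 .7 .172; python3 g.py .565,-.032,.18,-.016,1,1.5708
```

```text
[(0.98, [237.4, 158.3, 85.4, 219.6]), (0.82, [179.7, 0.0, 57.2, 26.2]), (0.74, [49.8, 179.8, 104.2, 85.6])]
(array([0.3622, 0.2723, 0.6982]), np.float64(0.196))
t 51.23 q [30.0, -6.0, 95.0, 0.0, 92.0, 80.0] w 0.0395
.565,-.032,.18,-.016,1,1.5708 [-0.0417, 0.3625, -0.0019] [0.0, 0.3, 41.0]
```

Request:
servo_tool:
  commands: [-0.042,0.3625,-0.002,0,0,41,0.03,-0.042,0.3625,-0.002,0,0,41,0.03,-0.042,0.3625,-0.002,0,0,41,0.03,-0.042,0.3625,-0.002,0,0,41,0.03,-0.042,0.3625,-0.002,0,0,41,0.03,-0.042,0.3625,-0.002,0,0,41,0.03,-0.042,0.3625,-0.002,0,0,41,0.03,-0.042,0.3625,-0.002,0,0,41,0.03]

```text
time: 52.22
tool_pos: [0.5649, -0.0311, 0.1727]
ee_rot: [-3.14, 0.005, -0.016]
wrist_force: [0.1, 0.2, -0.4]
width: 0.0393
finger_force: 30.0
```

```bash
python3 held.py bottle1 .565 -.032 .172 0; python3 wl.py wr3 .565 -.032 -.016 .172; python3 g.py .565,-.032,.078,-.016,1,1.5708; python3 look.py a5 190,80,220,220 205,150,150,110
```

```text
bottle1 init [ 0.565 -0.032  0.172] fit [ 0.5631 -0.027   0.1666] 0.471 2 [[0.563, -0.0277, 0.1684], [0.5597, -0.0269, 0.1727]]
[(0.9, [375.7, 145.3, 67.8, 137.4]), (0.56, [236.9, 158.8, 85.5, 218.8])]
(array([ 0.5635, -0.0311, -0.0108]), np.float64(0.2))
t 52.92 q [-9.0, 8.0, 80.0, 0.0, 92.0, 82.0] w 0.0395
.565,-.032,.078,-.016,1,1.5708 [-0.001, 0.0005, 0.105] [-0.0, 0.0, 0.0]
[ 0.5661 -0.0315  0.175 ] [-3.141e+00  1.000e-03 -1.500e-02]
```

View pics/a5.png

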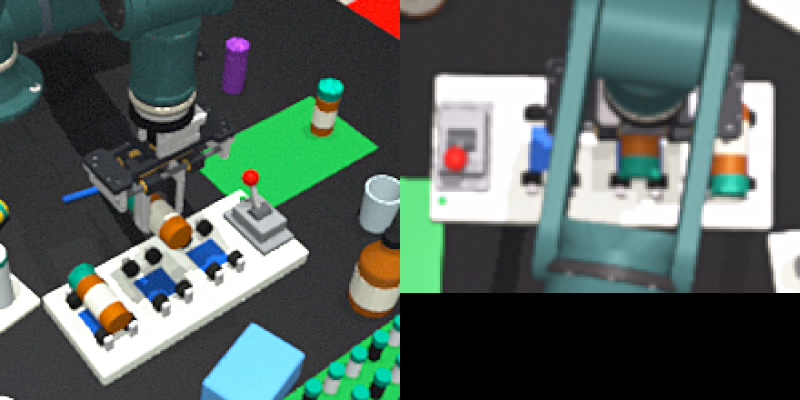

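Request:
servo_tool:
  commands: [0.001,0.0005,0.04,0,0,0,0.03,0.001,0.0005,0.07,0,0,0,0.03,0.001,0.0005,0.09,0,0,0,0.03,0.001,0.0005,0.097,0,0,0,0.03,0.001,0.0005,0.1005,0,0,0,0.03,0.001,0.0005,0.1005,0,0,0,0.03]

```text
time: 53.78
tool_pos: [0.5676, -0.0321, 0.0753]
ee_rot: [-3.142, -0.001, -0.015]
wrist_force: [0.3, 0.2, 0.0]
width: 0.0391
finger_force: 30.0
```

Request:
servo_tool:
  commands: [0,0,0,0,0,0,0.06,0,0,0,0,0,0,0.06,0,0,-0.03,0,0,0,0.06,0,0,-0.08,0,0,0,0.06,0,0,-0.13,0,0,0,0.06,0,0,-0.13,0,0,0,0.06]

```text
time: 54.52
tool_pos: [0.57, -0.0324, 0.2113]
ee_rot: [3.14, -0.012, -0.015]
wrist_force: [0.0, 0.3, -0.1]
width: 0.06
finger_force: 0.0
```

```bash
python3 wl.py wr4 .565 -.032 -.016 .07; python3 g.py .3555,.3927,.19,.3,0
```

```text
[(0.81, [366.3, 145.4, 54.7, 122.0]), (0.72, [257.1, 144.2, 50.0, 121.2])]
(array([ 0.5663, -0.0332, -0.0206]), np.float64(0.026))
t 54.62 q [-9.0, 7.0, 77.0, 0.0, 95.0, 82.0] w 0.06
.3555,.3927,.19,.3,0 [-0.213, -0.4232, 0.0207] [62.3, -9.9, 150.6]
```

```bash
python3 g.py .3635,.3621,.2,.6,1 .451,.422,.053,.6,1 .451,.422,.2,.6,1 .566,.063,.2,-.016,1
```

```text
t 54.62 q [-9.0, 7.0, 77.0, 0.0, 95.0, 82.0] w 0.06
.3635,.3621,.2,.6,1 [-0.2053, -0.3943, 0.0107] [13.8, 43.5, -33.4]
.451,.422,.053,.6,1 [-0.029, -0.0, 0.1789] [0.0, 0.0, -0.0]
.451,.422,.2,.6,1 [0.1039, 0.0, -0.1039] [0.0, 0.0, -0.0]
.566,.063,.2,-.016,1 [-0.077, 0.3645, -0.077] [-25.0, -0.0, 25.0]
```

Request:
servo_tool:
  commands: [-0.205,-0.394,0,13.8,43.5,-33.4,0.065,-0.205,-0.394,0,13.8,43.5,-33.4,0.065,-0.205,-0.394,0,13.8,43.5,-33.4,0.065,-0.205,-0.394,0,13.8,43.5,-33.4,0.065,-0.205,-0.394,0,13.8,43.5,-33.4,0.065,-0.205,-0.394,0,13.8,43.5,-33.4,0.065,-0.205,-0.394,0,13.8,43.5,-33.4,0.065,-0.205,-0.394,0,13.8,43.5,-33.4,0.065,-0.205,-0.394,0,13.8,43.5,-33.4,0.065,-0.205,-0.394,0,13.8,43.5,-33.4,0.065]

```text
time: 55.88
tool_pos: [0.3682, 0.3641, 0.203]
ee_rot: [3.141, -0.781, 0.599]
wrist_force: [0.8, 0.1, -0.8]
width: 0.0646
finger_force: 0.0
```

```bash
python3 lying.py|grep b0;  python3 held.py bottle2 .5635 -.127 .07 0; python3 held.py bottle1 .566 -.032 .07 0; python3 g.py .451,.422,.053,.6,1
```

```text
b0 init [0.45  0.422] fit [0.4507 0.4225] 0.07 2 [[0.4495, 0.422], [0.4509, 0.4225]]
bottle2 init [ 0.564 -0.127  0.07 ] fit [ 0.5642 -0.1266  0.0684] 0.058 2 [[0.5667, -0.1284, 0.0725], [0.5646, -0.126, 0.0686]]
bottle1 init [ 0.566 -0.032  0.07 ] fit [ 0.5662 -0.0301  0.0669] 0.076 2 [[0.5666, -0.0324, 0.0705], [0.5665, -0.03, 0.0695]]
t 57.67 q [42.0, -29.0, 119.0, -8.0, 46.0, 101.0] w 0.0651
.451,.422,.053,.6,1 [-0.036, -0.0002, 0.1864] [-0.0, 0.1, -0.0]
```

Request:
servo_tool:
  commands: [-0.036,0,0.03,0,0,0,0.065,-0.036,0,0.08,0,0,0,0.065,-0.036,0,0.13,0,0,0,0.065,-0.036,0,0.17,0,0,0,0.065,-0.036,0,0.186,0,0,0,0.065,-0.036,0,0.186,0,0,0,0.065,-0.036,0,0.186,0,0,0,0.03,-0.036,0,0.186,0,0,0,0.03,-0.036,0,0.186,0,0,0,0.03,-0.036,0,0.186,0,0,0,0.03]

```text
time: 58.92
tool_pos: [0.4559, 0.4251, 0.049]
ee_rot: [-3.141, -0.786, 0.599]
wrist_force: [-2.0, -2.7, 4.3]
width: 0.0398
finger_force: 30.0
```

Request:
servo_tool:
  commands: [0.02,0,-0.02,0,0,0,0.03,0.05,0,-0.05,0,0,0,0.03,0.104,0,-0.104,0,0,0,0.03,0.104,0,-0.104,0,0,0,0.03,0.104,0,-0.104,0,0,0,0.03]

```text
time: 59.55
tool_pos: [0.4555, 0.4248, 0.1948]
ee_rot: [-3.141, -0.784, 0.599]
wrist_force: [-0.5, 0.1, -3.0]
width: 0.0396
finger_force: 30.0
```

Request:
servo_tool:
  commands: [-0.077,0.3645,-0.077,-25,0,25,0.03,-0.077,0.3645,-0.077,-25,0,25,0.03,-0.077,0.3645,-0.077,-25,0,25,0.03,-0.077,0.3645,-0.077,-25,0,25,0.03,-0.077,0.3645,-0.077,-25,0,25,0.03,-0.077,0.3645,-0.077,-25,0,25,0.03,-0.077,0.3645,-0.077,-25,0,25,0.03,-0.077,0.3645,-0.077,-25,0,25,0.03]

```text
time: 60.55
tool_pos: [0.5702, 0.0618, 0.1906]
ee_rot: [3.141, -0.778, -0.019]
wrist_force: [0.5, 0.2, -2.4]
width: 0.0389
finger_force: 30.0
```

Request:
servo_tool:
  commands: [0,0,0,0,0,-90,0.03,0,0,0,0,0,-90,0.03,0,0,0,0,0,-90,0.03,0,0,0,0,0,-90,0.03,0,0,0,0,0,-90,0.03,0,0,0,0,0,-90,0.03,0,0,0,0,0,-90,0.03,0,0,0,0,0,-90,0.03,0,0,0,0,0,-90,0.03,0,0,0,0,0,-90,0.03]

```text
time: 61.8
tool_pos: [0.5705, 0.0654, 0.1928]
ee_rot: [2.361, -0.0, 1.557]
wrist_force: [-0.3, 0.9, -1.4]
width: 0.0394
finger_force: 30.0
```

Request:
servo_tool:
  commands: [0,0,0,0,0,-90,0.03,0,0,0,0,0,-90,0.03,0,0,0,0,0,-90,0.03,0,0,0,0,0,-90,0.03,0,0,0,0,0,-90,0.03,0,0,0,0,0,-90,0.03,0,0,0,0,0,-90,0.03,0,0,0,0,0,-90,0.03,0,0,0,0,0,-90,0.03,0,0,0,0,0,-90,0.03]

```text
time: 63.05
tool_pos: [0.5711, 0.0641, 0.1937]
ee_rot: [3.14, 0.782, 3.124]
wrist_force: [-0.1, 0.8, -1.4]
width: 0.0394
finger_force: 30.0
```

```bash
python3 held.py bottle0 .566 .063 .2 0; python3 g.py .566,.063,.2,-.016,0 .566,.063,.07,-.016,0; python3 look.py a6 190,80,220,220 205,150,150,110
```

```text
bottle0 init [0.566 0.063 0.2  ] fit [0.5656 0.0674 0.199 ] 0.224 2 [[0.5666, 0.0672, 0.1995], [0.5693, 0.0674, 0.1999]]
t 63.65 q [2.0, -20.0, 115.0, -3.0, 41.0, -86.0] w 0.0395
.566,.063,.2,-.016,0 [0.0002, 0.0004, 0.0003] [-0.1, -0.1, -0.0]
.566,.063,.07,-.016,0 [0.0919, -0.0, 0.0919] [0.0, -0.0, -0.0]
[0.5716 0.0625 0.1947] [-3.141  0.784  3.125]
```

View pics/a6.png

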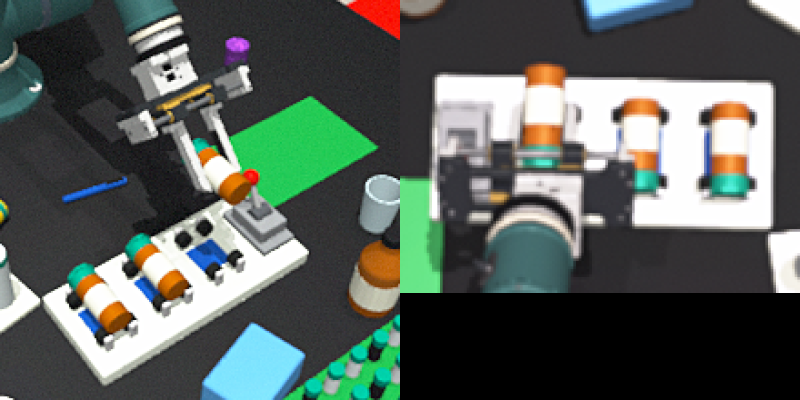

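```bash
python3 - <<'E'
from h import *
V={n:np.load(n+".npz") for n in("scene","top")}
uv=dict(scene=(327.4,176.8),top=(225.4,209.))
A=[];b=[]
for n in V:
    K,E=V[n]["K"],V[n]["E"];d=E[:3,:3]@np.linalg.inv(K)@[*uv[n],1];d/=np.linalg.norm(d);P=np.eye(3)-np.outer(d,d);A.append(P);b.append(P@E[:3,3])
print(np.linalg.lstsq(np.vstack(A),np.hstack(b),rcond=None)[0])
E
```

```text
[0.54195473 0.15887262 0.11354759]
```

Request:
servo_tool:
  commands: [0.03,-0.001,0.03,0,0,0,0.03,0.06,-0.001,0.06,0,0,0,0.03,0.08,-0.001,0.08,0,0,0,0.03,0.088,-0.001,0.088,0,0,0,0.03,0.0915,-0.001,0.0915,0,0,0,0.03,0.0915,-0.001,0.0915,0,0,0,0.03]

```text
time: 64.5
tool_pos: [0.5723, 0.0615, 0.0667]
ee_rot: [-3.141, 0.786, 3.125]
wrist_force: [-0.1, 0.0, -1.0]
width: 0.0395
finger_force: 30.0
```

Request:
servo_tool:
  commands: [0,0,0,0,0,0,0.065,0,0,0,0,0,0,0.065,0,0,-0.03,0,0,0,0.065,0,0,-0.08,0,0,0,0.065,0,0,-0.14,0,0,0,0.065,0,0,-0.14,0,0,0,0.065]

```text
time: 65.25
tool_pos: [0.4739, 0.0637, 0.1743]
ee_rot: [3.141, 0.802, 3.124]
wrist_force: [0.5, -0.2, 0.1]
width: 0.0652
finger_force: 0.0
```

```bash
for i in "0 .566 .063" "1 .566 -.032" "2 .5635 -.127"; do set -- $i; python3 held.py bottle$1 $2 $3 .07 0; done; python3 g.py .49,.159,.17,0,0,1.5708 .49,.159,.115,0,0,1.5708 .63,.159,.115,0,0,1.5708; python3 look.py a7 100,80,310,240 190,150,250,150
```

```text
bottle0 init [0.566 0.063 0.07 ] fit [0.5669 0.0642 0.0683] 0.068 2 [[0.5678, 0.0632, 0.0699], [0.5659, 0.0639, 0.0724]]
bottle1 init [ 0.566 -0.032  0.07 ] fit [ 0.5671 -0.0303  0.0661] 0.094 2 [[0.5469, -0.018, 0.037], [0.5672, -0.0308, 0.0719]]
bottle2 init [ 0.564 -0.127  0.07 ] fit [ 0.5633 -0.1261  0.0674] 0.061 2 [[0.565, -0.1276, 0.0715], [0.5634, -0.1262, 0.0649]]
t 67.05 q [3.0, -36.0, 127.0, -4.0, 44.0, -85.0] w 0.0651
.49,.159,.17,0,0,1.5708 [-0.0095, 0.096, 0.0128] [-0.4, 44.9, -0.9]
.49,.159,.115,0,0,1.5708 [-0.0, -0.0, 0.055] [0.0, -0.0, -0.0]
.63,.159,.115,0,0,1.5708 [-0.14, 0.0, -0.0] [0.0, -0.0, -0.0]
[0.4726 0.0633 0.1644] [-3.141  0.784  3.125]
```

View pics/a7.png

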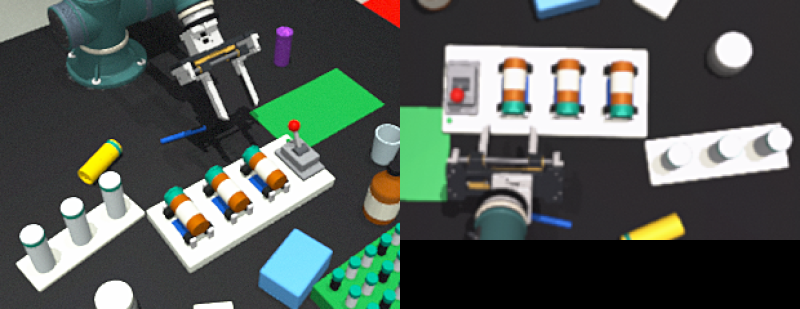

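Everything is in place: three tubes hung, three bottles in lanes, and the red switch at left-panel (294,127) still leaning towards the robot. Now the switch, with closed fingers.

Request:
servo_tool:
  commands: [-0.01,0.096,0.012,-0.4,44.9,-0.9,0,-0.01,0.096,0.012,-0.4,44.9,-0.9,0,-0.01,0.096,0.012,-0.4,44.9,-0.9,0,-0.01,0.096,0.012,-0.4,44.9,-0.9,0,-0.01,0.096,0.012,-0.4,44.9,-0.9,0,-0.01,0.096,0.012,-0.4,44.9,-0.9,0,-0.01,0.096,0.012,-0.4,44.9,-0.9,0,-0.01,0.096,0.012,-0.4,44.9,-0.9,0]

```text
time: 68.15
tool_pos: [0.4887, 0.1591, 0.1636]
ee_rot: [3.141, 0.002, -3.142]
wrist_force: [-0.9, 0.6, 0.6]
width: 0.0007
finger_force: 0.0
```

Request:
servo_tool:
  commands: [0,0,0.03,0,0,0,0,0,0,0.055,0,0,0,0,0,0,0.055,0,0,0,0,-0.02,0,0.055,0,0,0,0,-0.035,0,0.055,0,0,0,0,-0.045,0,0.055,0,0,0,0,-0.055,0,0.055,0,0,0,0,-0.065,0,0.055,0,0,0,0,-0.075,0,0.055,0,0,0,0,-0.075,0,0.055,0,0,0,0]

```text
time: 69.4
tool_pos: [0.5657, 0.1588, 0.1077]
ee_rot: [-3.142, 0.001, 3.141]
wrist_force: [0.1, 0.2, -0.8]
width: 0.0005
finger_force: 0.0
```

Request:
servo_tool:
  commands: [-0.006,0,0,0,0,0,0,-0.012,0,0,0,0,0,0,-0.018,0,0,0,0,0,0,-0.018,0,0,0,0,0,0]

```text
time: 69.9
tool_pos: [0.578, 0.1589, 0.1072]
ee_rot: [-3.141, -0.012, 3.142]
wrist_force: [-13.0, -0.4, 5.7]
width: 0.0006
finger_force: 6.8
```

```bash
python3 - <<'E'
from h import *
from bench import snapshot
A=[];b=[]
for n in("scene","top"):
    s=snapshot(n);K,E=s["camera_matrix"],s["extrinsics"];im=s["img"].astype(int)
    r=((im[...,2]>120)&(im[...,1]<70)&(im[...,0]<70)).astype(np.uint8);r[:, :200]=0;r[:150]=0
    k,l,st,ce=cv2.connectedComponentsWithStats(r);print(n,[(ce[j].round(1).tolist(),int(st[j,4])) for j in range(1,k) if st[j,4]>4])
    cv2.imwrite("pics/sw_%s.png"%n,s["img"])
E
```

```text
scene [([341.9, 190.1], 68), ([400.2, 215.7], 6), ([316.1, 222.2], 35), ([398.7, 235.4], 24), ([286.8, 239.1], 39), ([390.7, 251.8], 10), ([255.1, 257.3], 51), ([395.4, 252.8], 5)]
top []
```

Request:
servo_tool:
  commands: [-0.002,0,0,0,0,0,0,-0.002,0,0,0,0,0,0,0.04,0,0,0,0,0,0,0.09,0,-0.03,0,0,0,0,0.12,0,-0.08,0,0,0,0,0.15,0.05,-0.1,0,0,0,0,0.2,0.05,-0.1,0,0,0,0,0.2,0.05,-0.1,0,0,0,0]

```text
time: 71.0
tool_pos: [0.3813, 0.2097, 0.209]
ee_rot: [3.141, 0.003, -3.139]
wrist_force: [-0.1, -0.1, -0.1]
width: 0.0004
finger_force: 0.0
```

```bash
python3 - <<'E'
from h import *
from bench import snapshot
A=[];b=[]
for n in("scene","top"):
    s=snapshot(n);K,E=s["camera_matrix"],s["extrinsics"];im=s["img"].astype(int)
    r=((im[...,2]>150)&(im[...,1]<70)&(im[...,0]<70)).astype(np.uint8);r[:, :200]=0;r[:150]=0;r[:,360:]=0
    k,l,st,ce=cv2.connectedComponentsWithStats(r);j=[j for j in range(1,k) if st[j,4]>30 and ce[j][1]<215];print(n,[ce[i] for i in j])
    d=E[:3,:3]@np.linalg.inv(K)@[*ce[j[0]],1];d/=np.linalg.norm(d);P=np.eye(3)-np.outer(d,d);A.append(P);b.append(P@E[:3,3])
print(np.linalg.lstsq(np.vstack(A),np.hstack(b),rcond=None)[0])
E
for i in "0 .566 .063" "1 .566 -.032" "2 .5635 -.127"; do set -- $i; python3 held.py bottle$1 $2 $3 .07 0; done
for i in "2 .4703 -.3885" "1 .4585 -.305" "0 .4458 -.2205"; do set -- $i; python3 held.py tube$1 $2 $3 .0645 1; done;python3 look.py a8 100,80,310,240 110,150,320,180
```

```text
scene [array([342.        , 190.05263158])]
top [array([226.23913043, 188.97826087])]
[0.59895808 0.15906118 0.11071812]
bottle0 init [0.566 0.063 0.07 ] fit [0.5673 0.0643 0.0666] 0.062 2 [[0.5708, 0.0598, 0.0742], [0.5729, 0.0658, 0.0385]]
bottle1 init [ 0.566 -0.032  0.07 ] fit [ 0.5677 -0.0309  0.0681] 0.059 2 [[0.5705, -0.0339, 0.0734], [0.568, -0.0308, 0.073]]
bottle2 init [ 0.564 -0.127  0.07 ] fit [ 0.5632 -0.126   0.0677] 0.042 2 [[0.565, -0.1275, 0.0714], [0.562, -0.1254, 0.0737]]
tube2 init [ 0.47  -0.388  0.064] fit [ 0.4738 -0.3895  0.0632] 0.062 2 [[0.4748, -0.3896, 0.0648], [0.4732, -0.3878, 0.0683]]
tube1 init [ 0.458 -0.305  0.064] fit [ 0.4605 -0.3061  0.0638] 0.068 2 [[0.4595, -0.306, 0.0623], [0.4599, -0.3046, 0.0677]]
tube0 init [ 0.446 -0.22   0.064] fit [ 0.4459 -0.2202  0.0599] 0.074 2 [[0.4471, -0.2211, 0.064], [0.4451, -0.2187, 0.0681]]
[0.3828 0.2091 0.208 ] [-3.142  0.     3.141]
```

View pics/a8.png

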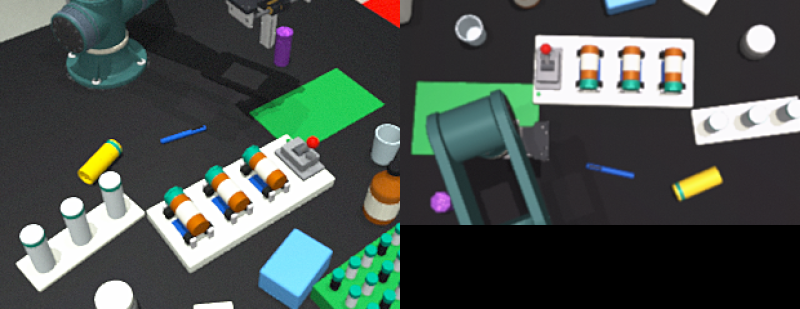

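The switch ball has moved from x=.542 to x=.599, symmetric about the pivot, so it is fully over at the stop. All tubes and bottles are in place, so I'm handing in.

```bash
python3 -c "
from bench import close_job
print(close_job())"
```

```text
the job is handed in; nothing more can be done
None
```

I handed the job in at about 73 s: the three tubes hang mouth down on the pegs, the three amber bottles lie in the roller lanes (one had been knocked over on the mat and was picked up from its side), and last of all the switch was pushed to its on stop; the hand-in call gave no verdict.

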